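# Jack up the pellet press with a pry bar and lock the bar under its keeper

## Robot

A 6-joint arm with a two-finger parallel gripper is mounted at the origin on a cart in front of the work surface, level with it; the furniture and walls round the work are solid. World frame = base frame: x ahead of the robot, y to its left, z up, the work surface at z = 0. Lengths are in m, angles in rad, forces in N, time in s.
With the tool pointing down it reaches from about 0.3 to 0.875 m from the base axis. Payload 6.4 kg.
Tool frame: the origin (TCP) lies between the finger pads; the fingertips stand 11 mm ahead of it and the grasp point (between the pads) lies 8 mm behind it (ctrl.tcp_to_tips is the y of the fingertips in the tool frame, in m); y points along the fingers, x is the direction in which the jaws open and shut, and the axes are right-handed (so a half turn about y gives the same grasp; the last joint's range is limited). The gripper opens to 85 mm and grips with 20 to 120 N. Pads are 22 mm wide; open, the fingers measure 114 mm over their backs; the gripper's body (76 mm by 85 mm) begins 54 mm behind the grasp point. The pads swing forward as they close: fully open they stand 13 mm farther back than shut.
Start: joints at [0.905, 0.181, 1.607, -0, 1.354, -0.206], TCP at [0.255, 0.515, 0.242] pointing down, gripper open.
Joint ranges: [-2.99, 2.99], [-0.89, 2.07], [0.3, 2.58], [-1.14, 4.28], [0, 2.63], [-3.12, 3.12]. Speed limits (rad/s): [2.57, 2.57, 3.01, 3.14, 3.14, 3.14].

## Interface

Orientations are given as a unit quaternion [w, x, y, z].
In Python, from bench import ctrl gives the robot as it stands.
- The arm moves only by the tool apply_moves, never from a script. Its argument "plan" is text: rows parted by semicolons, each of 7 numbers parted by spaces: the shift along the tool's x, y, z each as a share of 0.05 m, from -1 to 1, then the turn, a rotation vector about the tool's x, y, z each as a share of 0.12 rad, from -1 to 1, then the opening, from 0 (shut) to 1 (fully open). In form: dx dy dz wx wy wz claw; .... A call has exactly 5 rows; each row shifts and turns the commanded pose from where the row before left it, along the tool's axes as they then stand; what a row does not reach is not made up. A row lasts 1/10 s, in which the tool goes at most 50 mm and 8.59 degrees, less where a joint would pass 70% of its speed; a pose out of reach is approached as far as the arm can. A call with a number of a shift or a turn outside -1 to 1 is refused whole. A call with a gripper value outside its range is refused whole. The fingers move at their own pace and stop on an object; the grip force is fixed at half the most. Time passes only in rows, so rows that do not move let the fingers close, or fill a call up. It gives the time, the measured TCP pose, the force and the opening at its end, in the units of the state.
- ctrl.get_obs(): the state, without advancing time (a new reading comes with each control period).
- ctrl.camera(name): name is "scene" or "top"; returns the picture (400x640x3 uint8, red, green, blue); there is no depth.
- ctrl.get_calibration(name): a dict with "intrinsics" (3x3 intrinsics, pixels), "k1" (the pictures are not rectified: a ray, as slopes to the right and down, at radius r is drawn at 1 + k1 r^2 times it, then the intrinsics apply), "R" (3x3) and "t" (3): a world point X has camera coordinates R X + t. Camera axes: x right, y down, z forward; pixel columns grow to the right and rows downward; lengths in m; the calibration is good to about 2 mm. A picture is of the moment at which its call begins. get_calibration takes no time and is no camera call.
- ctrl.hand_in(): hands the job in, once; it reports no verdict.
Trained networks look in the newest picture that a camera, given by its name, has taken for a name from the list of things; names that differ only in an ending like _2 or _b are one class to them, and where a whole thing is asked for, a point or a joint stands for the part that bears it (a point fixed in the world has none). Each returns a list of dicts, best first, with "score" (0 to 1); they miss things now and then, are a little off and sometimes report something else, mostly with a low value. They report only what shows in the picture. A call takes as long as a camera call.
- ctrl.recognise(camera, target): "point" ([x, y, z] in m, in world coordinates, good to about 4 mm: the middle of the surface that is visible of it).
The state is a dict: "time_s": time; "q": joint angles; "dq": joint speeds; "joint_efforts": joint torques, N m; "eef_pos": TCP position; "eef_rot": TCP orientation; "wrist_force": force on the tool from outside, world axes, zero at the start; "torque": the same for the moment, N m; "opening": opening from 0.0 (shut) to 1.0 (fully open).
Only numpy, scipy, OpenCV 4.12 (cv2) and the standard library are available. Lean on these libraries where they do the work, as an engineer would, in place of code of your own. Each camera call takes 0.05 s, during which the arm holds its last target.

## Task

Take the pry bar from its rack, put its tip over the fulcrum block and under the toe rod of the heavy pellet press, and lever the front of the press up. Keep the press up by swinging the lowered handle end sideways into the mouth of the C-shaped keeper and gently easing it up behind the keeper's lip, then let go, so that the bar alone holds the press raised. Do not force the bar hard against the keeper, lift the press only with the bar, and leave the small things standing round about alone.

Things in the scene. Friction and masses are not known exactly. Their poses are not given: they have to be found in the camera images.
- fulcrum_top (a point): Top, at mid-width, of the fulcrum: steel block with a rounded ridge (radius 6 mm, 90 mm long), 27 mm above the worktop; the bar lies across it. x points level from it to the press, y along the ridge, z up. In these axes (mm): toe rod at x=+40, press front face x=+72, keeper seat x=-112 y=+26.5. All stand on a fixed 4 mm bed plate from x=-138 to +20; beyond it the worktop is bare.
- frame: The fixed frame that carries fulcrum, keeper and press; origin on the worktop straight below the fulcrum's top; axes as at the fulcrum.
- toe_rod (a point): Mid-point of the underside of the toe rod: level steel rod, 10 mm diameter, parallel to the fulcrum ridge, held between two arms at the front of the press (78 mm free between them). 24 mm above the worktop while the press is down. The press's front face, 32 mm behind the rod's axis and 1 to 36 mm high, stops the bar's tip.
- press: Pellet press: grey cast base 130x110 mm, two columns, crosshead, T-handle, 140 mm high. Origin on its rear hinge axis, 20 mm above the worktop, 165 mm behind the toe rod; x axis away from the fulcrum. Lifting the toe rod takes about 35 to 58 N (varies, not told), 6 to 15 N downward at the bar's grip. The hinge is heavily damped: the press moves slowly.
- press_tilt (a joint): Tilt of the press about its rear hinge, rad: 0 resting down, grows as the front is raised (0.06 is about 10 mm at the toe rod). Limit 0.16.
- keeper_seat (a point): Middle of the bar's seat in the keeper (height nominal: 40 mm above the worktop). x axis: locked bar's direction, to the tip (0.23 rad clockwise from above of the fulcrum's x; the line passes over the middle of the ridge); y across. The 8 mm thick bar passes under the keeper's lip only within 1.5 mm of the ledge; let up behind the lip, the load holds it against the roof.
- keeper: Foot and C-jaw, 16 mm long along the bar, axes as at the seat, mouth to -y. The jaw is clamped up to 4 mm higher or 5 mm lower each time, which no pose tells: feel for its ledge. Nominal heights over worktop: ledge 30 mm (y -50 to +11), lip 39.5 (y -14.5 to -9.5), roof underside 44, top 52; back wall y +11.5 mm. More than 35 N of the bar on it damages it. Origin: worktop below seat.
- bar_grip (a point): Middle, half-way up, of the pry bar's rubber grip (16 wide, 12 thick, 66 mm long). x along the bar to the tip, z up out of the flat side. Straight steel bar 270 mm long, 12 wide, 8 thick (last 22 mm: 6 thick), 0.2 kg; this point is 33 mm from the handle end, 237 mm from the tip. In the rack: level, 46 mm above the worktop; lifts straight up.
- bar_tip (a point): Middle of the flat end of the pry bar at its tip; x axis along the bar, out of the tip.
- bar: The pry bar itself; origin 102 mm from the grip's middle towards the tip, 6 mm below the centre line; x axis to the tip.
- rack: The fixed rack for the bar: aluminium foot 150x50 mm with two notched posts, 50 mm high, 62 and 162 mm (give or take 6) ahead of the middle of the bar's grip; origin at the middle of its underside, x axis along the bar.
- die_base: Bystander: steel disc with a button on top, 33 mm wide, 16 mm high; origin under its middle.
- weight: Bystander: small brass knobbed weight, 18 mm wide, 31 mm high; origin under its middle.
- petri: Bystander: clear round dish, 62 mm wide, 14 mm high; origin under its middle.

How it is judged:
On the way, in this order (a step that is already met when the one before it is completed fails the run):
1. the bar's tip is over the fulcrum and under the toe rod, the press still down (x of bar_tip in the frame of fulcrum_top above 0.048 m and z of bar_tip in the frame of fulcrum_top below 0 m and value of joint press_tilt below 0.012 rad), for 0.1 s.
2. the bar levers the press up over the fulcrum (value of joint press_tilt above 0.024 rad and contact force between bar and press above 8 N and contact force between bar and frame above 8 N), for 0.2 s.
At the end, for the whole second after the job is handed in: Press still raised (tilt over 0.018 rad); bar at rest, locked behind the keeper lip and pressing on the keeper, middle of its grip -12 to +15 mm across from the seat centre line (keeper y), its tip at least 42 mm ahead of the fulcrum top, under the toe rod (value of joint press_tilt above 0.018 rad and contact force between bar and keeper above 2 N and z of bar_grip in the frame of keeper_seat above -0.012 m and z of bar in the frame of keeper_seat above -0.016 m and y of bar_grip in the frame of keeper between -0.012 and 0.015 m and x of bar_tip in the frame of fulcrum_top above 0.042 m and linear speed of bar below 0.01 m/s); the robot touches nothing.
It fails at once if the bar is forced on the keeper with more than 35 N (contact force between bar and keeper above 35 N).
It fails at once if the robot itself pushes or lifts the press (contact force between any of the fingers, the arm and press above 2 N).
It fails at once if a bystander is moved more than 20 mm (distance of any of die_base, weight, petri from where it was at the start of the episode above 0.02 m).
It also fails if it takes over 59 s, if anything falls off the work surface, if the arm or the gripper's body presses on something with over 40 N, if the wrist force passes 120 N, or if a joint passes its speed limit or range.

## Working session

There is one attempt and no reset: what is moved stays moved. The work goes in short steps, Python scripts to look and compute and a tool call to move; the robot and the scene stay as the last step left them, time stands still between calls to the robot, and variables do not carry over. Pictures are saved under pics/ and viewed, and the job is handed in when it is done.

Besides the shell and the picture viewer there is one more tool, called after "Request:" by a JSON object that holds its "method" and its "body". apply_moves: Moves the arm, as the interface text tells. Shift numbers are shares of 0.05 m and turn numbers shares of 0.12 rad, none past 1 either way. Its arguments: {"type":"object","properties":{"plan":{"type":"string"}},"required":["plan"]}

```bash
ls; mkdir -p pics; python3 - <<'E'
from bench import ctrl
import cv2, numpy as np
o=ctrl.get_obs(); print({k:np.round(v,4).tolist() for k,v in o.items()}, ctrl.tcp_to_tips)
for n in("scene","top"):
    im=ctrl.camera(n); cv2.imwrite(f"pics/{n}0.png",im[:,:,::-1]); c=ctrl.get_calibration(n); print(n,{k:np.round(v,4).tolist() for k,v in c.items()})
    for t in["fulcrum_top","toe_rod","press","keeper_seat","keeper","bar_grip","bar_tip","bar","rack","die_base","weight","petri","frame"]:
        try:
            print(t,[(np.round(r["point"],4).tolist(),round(r["score"],2)) for r in ctrl.recognise(n,t)[:2]])
        except Exception as e: print(t,e)
E
```

```text
pics
{'time_s': 0.0, 'q': [0.9047, 0.1815, 1.608, -0.0, 1.3538, -0.2063], 'dq': [0.0007, 0.0005, 0.0012, -0.0003, 0.0009, 0.0006], 'joint_efforts': [-0.0011, -44.4894, -35.132, -0.0006, 0.0094, 0.0], 'eef_pos': [0.2548, 0.5149, 0.2414], 'eef_rot': [-0.6006, 0.601, 0.3723, -0.3735], 'wrist_force': [0.0823, 0.2284, -0.5451], 'torque': [0.0566, 0.0267, 0.0009], 'opening': 1.0002} 0.011
scene {'intrinsics': [[440.8413, 0.0, 322.6842], [0.0, 440.8413, 197.9432], [0.0, 0.0, 1.0]], 'k1': -0.1035, 'R': [[0.7668, -0.6419, 0.0006], [-0.2583, -0.3095, -0.9151], [0.5876, 0.7016, -0.4031]], 't': [-0.457, 0.2088, 0.9248]}
fulcrum_top [([0.525, 0.1368, 0.0279], 0.86)]
toe_rod [([0.5441, 0.194, 0.0426], 0.69)]
press [([0.54, 0.1969, 0.0456], 0.67)]
keeper_seat [([0.5081, -0.0515, 0.0296], 0.8)]
keeper [([0.5108, -0.0499, 0.0251], 0.78)]
bar_grip [([0.5452, -0.2987, 0.0505], 0.74), ([0.435, -0.1164, 0.0168], 0.68)]
bar_tip [([0.5358, -0.2971, 0.0532], 0.72)]
bar []
rack [([0.5704, -0.3046, 0.0074], 0.82)]
die_base [([0.3802, 0.2994, 0.0123], 0.4)]
weight [([0.5237, 0.1392, 0.0281], 0.58)]
petri [([0.
[... 190 characters left out ...]
-0.9998, -0.0057], [-0.9883, -0.0179, -0.1516], [0.1515, 0.0085, -0.9884]], 't': [-0.0068, 0.5994, 1.3707]}
fulcrum_top [([0.5398, 0.1028, 0.018], 0.55), ([0.5462, 0.1891, 0.0377], 0.2)]
toe_rod [([0.5444, 0.1895, 0.0393], 0.86)]
press [([0.5499, 0.1917, 0.038], 0.79)]
keeper_seat [([0.5176, -0.0426, 0.0321], 0.62)]
keeper [([0.5198, -0.0399, 0.0301], 0.57)]
bar_grip [([0.5597, -0.3041, 0.0496], 0.74)]
bar_tip [([0.5641, -0.2948, 0.0518], 0.89)]
bar [([0.5492, 0.1875, 0.0414], 0.72), ([0.5668, -0.2924, 0.0454], 0.71)]
rack [([0.5766, -0.2902, 0.0066], 0.8)]
die_base [([0.7809, -0.0703, 0.012], 0.71)]
weight []
petri [([0.7826, -0.0743, 0.0111], 0.55)]
frame [([0.5489, 0.1063, 0.0235], 0.97)]
```

View pics/scene0.png

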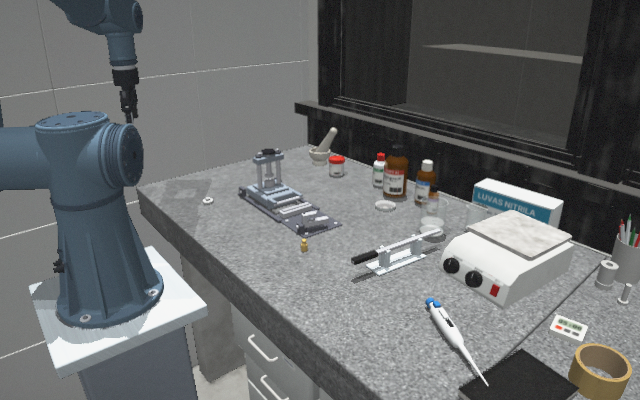

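View pics/top0.png

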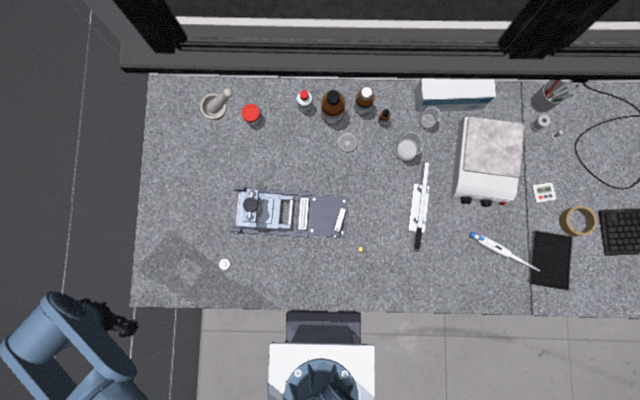

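The top view shows the press at about (265,212), the fulcrum near (303,213), the keeper near (341,219), the weight at (361,249) and the bar rack near (420,205) with its black grip at (418,238). I'll zoom in on these.

```bash
python3 - <<'E'
import cv2
a=cv2.imread("pics/top0.png"); 
cv2.imwrite("pics/z1.png",cv2.resize(a[180:245,230:360],None,fx=6,fy=6,interpolation=cv2.INTER_CUBIC))
cv2.imwrite("pics/z2.png",cv2.resize(a[155:255,390:450],None,fx=6,fy=6,interpolation=cv2.INTER_CUBIC))
a=cv2.imread("pics/scene0.png"); 
cv2.imwrite("pics/z3.png",cv2.resize(a[140:245,230:350],None,fx=5.5,fy=5.5,interpolation=cv2.INTER_CUBIC))
cv2.imwrite("pics/z4.png",cv2.resize(a[215:285,340:460],None,fx=6,fy=6,interpolation=cv2.INTER_CUBIC))
E
```

```text
(no output)
```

View pics/z1.png

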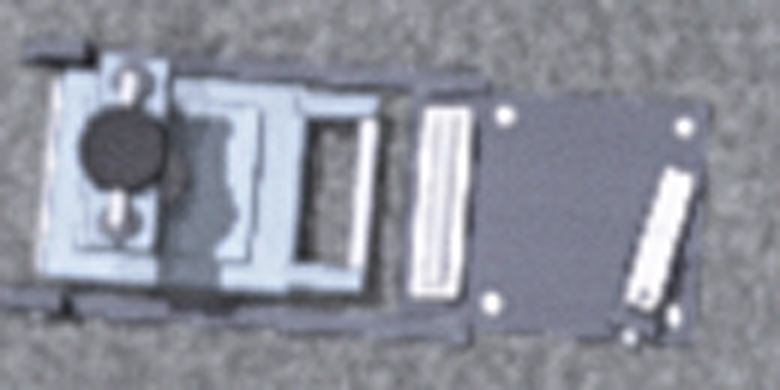

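View pics/z2.png

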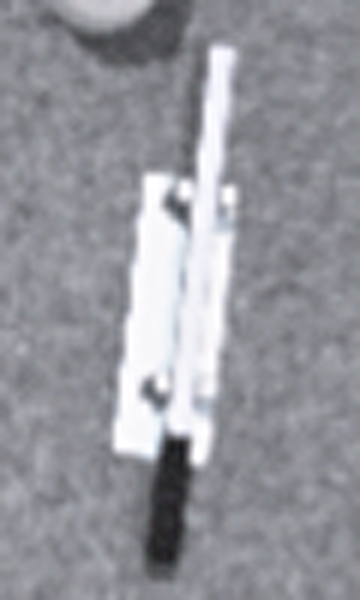

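View pics/z3.png

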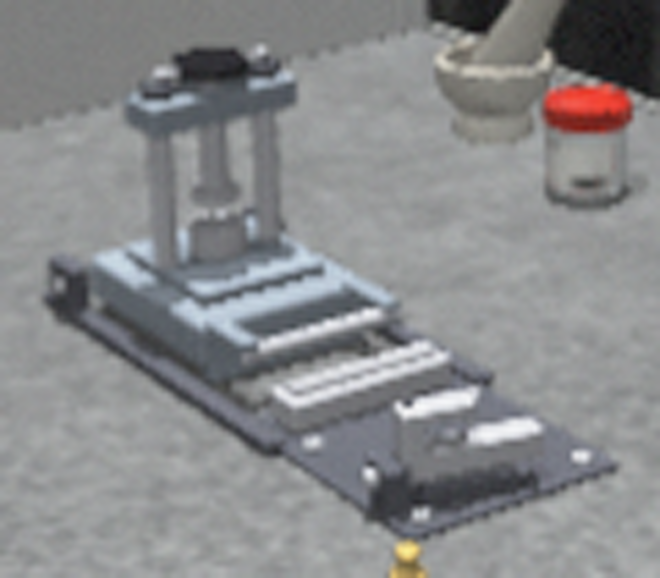

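View pics/z4.png

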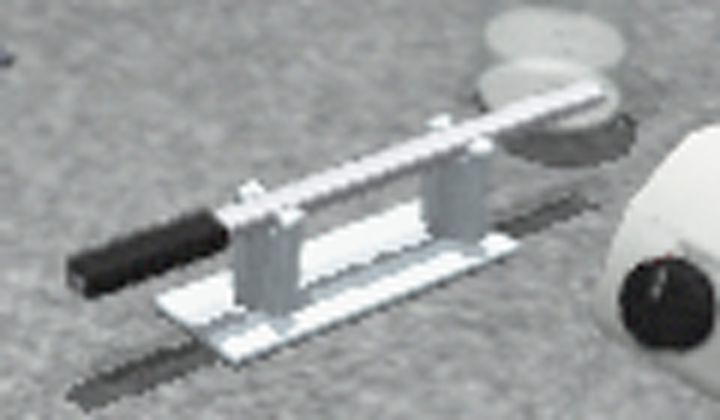

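```bash
cat > h.py <<'E'
import numpy as np, cv2
from bench import ctrl
cal={n:ctrl.get_calibration(n) for n in("scene","top")}
for c in cal.values():
    for k in c: c[k]=np.array(c[k],float)
def proj(n,X):
    c=cal[n]; X=np.atleast_2d(X)@c["R"].T+c["t"]; s=X[:,:2]/X[:,2:]
    s=s*(1+c["k1"]*(s**2).sum(1,keepdims=True)); K=c["intrinsics"]
    return s@K[:2,:2].T+K[:2,2]
def back(n,uv,z):
    c=cal[n];K=c["intrinsics"]; d=(np.array(uv,float)-K[:2,2])/np.diag(K)[:2]; s=d.copy()
    for _ in range(20): s=d/(1+c["k1"]*(s@s))
    r=c["R"].T@np.r_[s,1]; o=-c["R"].T@c["t"]
    return o+r*(z-o[2])/r[2]
def F(p,P):  # frame pose p=(x,y,yaw) -> world, P in mm
    P=np.atleast_2d(np.array(P,float))/1000; c,s=np.cos(p[2]),np.sin(p[2])
    return np.c_[p[0]+c*P[:,0]-s*P[:,1],p[1]+s*P[:,0]+c*P[:,1],P[:,2]]
def keep(P,seat=(-112,26.5),a=-0.23):
    P=np.atleast_2d(np.array(P,float));c,s=np.cos(a),np.sin(a)
    return np.c_[seat[0]+c*P[:,0]-s*P[:,1],seat[1]+s*P[:,0]+c*P[:,1],P[:,2]]
def overlay(n,im,polys,box,f,out):
    x0,y0,x1,y1=box; z=cv2.resize(im[y0:y1,x0:x1],None,fx=f,fy=f,interpolation=cv2.INTER_CUBIC)
    for w,col in polys:
        q=((proj(n,w)-[x0,y0]+.5)*f-.5).round().astype(int)
        cv2.polylines(z,[q.reshape(-1,1,2)],False,col,1,cv2.LINE_AA)
    cv2.imwrite(out,z)
def model(p):
    R,G,B,Y=(0,0,255),(0,200,0),(255,0,0),(0,220,220)
    L=[(F(p,[[0,-45,27],[0,45,27]]),R),(F(p,[[40,-39,34],[40,39,34]]),R),
     (F(p,[[72,-55,36],[72,55,36],[202,55,36],[202,-55,36],[72,-55,36]]),B),
     (F(p,[[-138,-55,4],[-138,55,4]]),G)]
    L+=[(F(p,keep([[x,-50,30],[x,11,30]])),Y) for x in(-8,8)]
    L+=[(F(p,keep([[-8,-14.5,52],[-8,14,52],[8,14,52],[8,-14.5,52],[-8,-14.5,52]])),R)]
    return L
E
cat > fit.py <<'E'
from h import *
from scipy.optimize import least_squares
def u(z,f,o): return (np.array(z,float)+.5)/f-.5+np.array(o)
T=lambda a,b:u((a,b),6,(230,180)); S=lambda a,b:u((a,b),5.5,(230,140))
obs=[("top",(0,-45,27),T(448,107)),("top",(0,45,27),T(437,297)),("top",(40,-39,34),T(372,119)),("top",(40,39,34),T(359,267)),
("scene",(40,39,34),S(256,348)),("scene",(40,-39,34),S(385,312))]
def r(p): return np.concatenate([proj(n,F(p,[P]))[0]-q for n,P,q in obs])
s=least_squares(r,[.54,.1,1.57]); print(s.x, np.round(s.fun,1)); p=s.x
print("plate edge", (back("top",T(700,220),.004)-np.r_[p[:2],0]))
print([ (k,F(p,[v]).round(4)) for k,v in dict(ful=(0,0,27),rod=(40,0,24),seat=(-112,26.5,40)).items()])
for n,b,f in(("top",(230,180,360,245),6),("scene",(230,140,350,245),5.5)):
    overlay(n,cv2.imread(f"pics/{n}0.png"),model(p),b,f,f"pics/ov_{n}.png")
B=lambda a,b:u((a,b),6,(390,155))
g=back("top",B(163,572),.052); t=back("top",B(223,48),.050); print("bar",g,t,np.linalg.norm(t-g),np.arctan2(*(t-g)[1::-1]))
gs=lambda a,b:u((a,b),6,(340,215))
print("scene end",back("scene",gs(75,268),.046),back("scene",gs(600,92),.047))
E
python3 fit.py
```

```text
[0.5465031  0.0656533  1.51143587] [ 0.5  1.4 -0.1 -1.7  0.2 -0.   0.1  0.2  0.3 -0.6 -1.  -0.4]
plate edge [-0.00523211 -0.13434686  0.004     ]
[('ful', array([[0.5465, 0.0657, 0.027 ]])), ('rod', array([[0.5489, 0.1056, 0.024 ]])), ('seat', array([[ 0.5134, -0.0446,  0.04  ]]))]
bar [ 0.43782676 -0.28071758  0.052     ] [ 0.70900724 -0.31544347  0.05      ] 0.2734021600814414 -0.12736140506533206
scene end [ 0.44958152 -0.27652674  0.046     ] [ 0.7124862  -0.31908164  0.047     ]
```

View pics/ov_top.png

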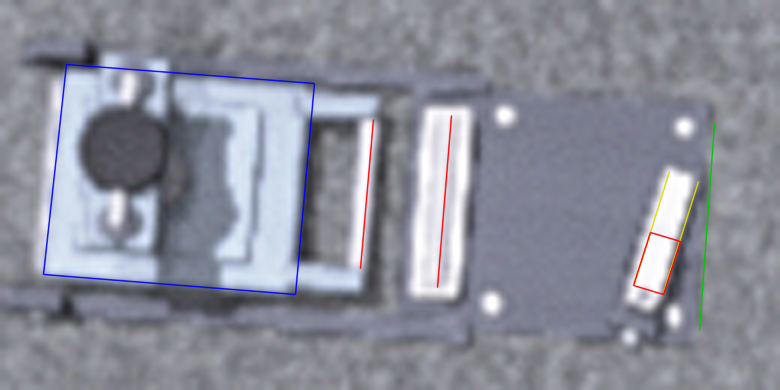

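View pics/ov_scene.png

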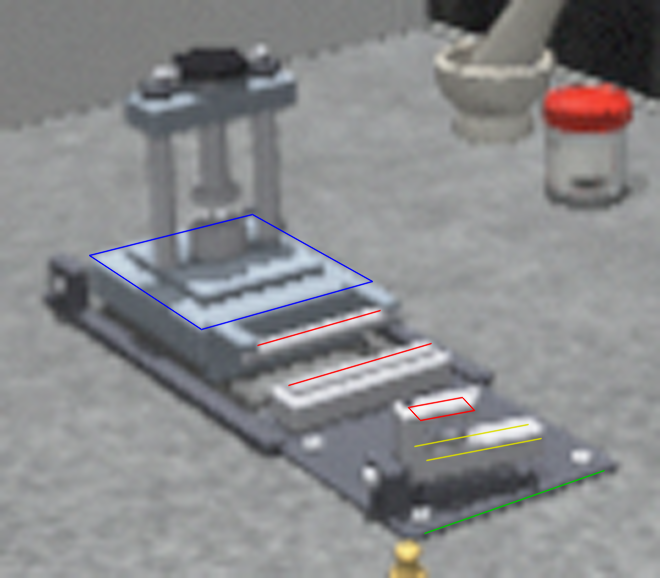

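```bash
cat > barov.py <<'E'
from h import *
import sys
def barpoly(mid,yaw,z=.046):
    d=np.array([np.cos(yaw),np.sin(yaw)]);n=np.array([-d[1],d[0]])
    def rect(a,b,w,h): return np.array([np.r_[mid[0]+d[0]*s+n[0]*t,mid[1]+d[1]*s+n[1]*t,z+h] for s,t in((a,-w),(b,-w),(b,w),(a,w),(a,-w))])
    return [(rect(-.069,.135,.006,.004),(0,0,255)),(rect(-.135,-.069,.008,.006),(0,200,0))]
x,y,a=map(float,sys.argv[1:4])
for n,b,f in(("top",(390,155,450,255),6),("scene",(340,215,460,285),6)):
    overlay(n,cv2.imread(f"pics/{n}0.png"),barpoly((x,y),a),b,f,f"pics/{sys.argv[4]}_{n}.png")
a=cv2.imread(f"pics/{sys.argv[4]}_top.png");b=cv2.imread(f"pics/{sys.argv[4]}_scene.png")
m=np.zeros((600,800,3),np.uint8); m[:600,:270]=a[:600,45:315]; m[:420,275:800]=b[:,:525]; cv2.imwrite(f"pics/{sys.argv[4]}.png",m)
E
python3 barov.py .577 -.298 -.144 bo1
```

```text
(no output)
```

View pics/bo1.png

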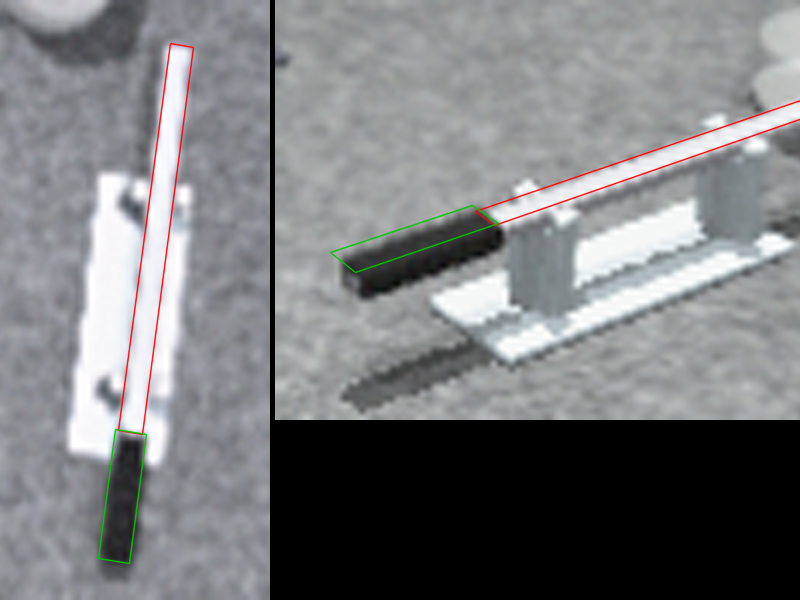

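```bash
cat > pl.py <<'E'
from h import *
from scipy.spatial.transform import Rotation as Ro
def pose():
    o=ctrl.get_obs(); q=o["eef_rot"]; return np.array(o["eef_pos"]),Ro.from_quat([q[1],q[2],q[3],q[0]]),o
def tool(yaw,pitch,sgn):
    """bar dir yaw, pitch>0 = tip down; sgn=+1: tool z=bar dir, -1: tool z=-bar dir"""
    d=np.array([np.cos(yaw)*np.cos(pitch),np.sin(yaw)*np.cos(pitch),-np.sin(pitch)])
    left=np.array([-np.sin(yaw),np.cos(yaw),0]); up=np.cross(d,left)
    y=-up; z=sgn*d; x=np.cross(y,z); return Ro.from_matrix(np.c_[x,y,z])
def plan(tp,tR,claw,n=5,maxs=1.0,cur=None):
    """n rows to target; prints rounded rows"""
    p,R=cur if cur else pose()[:2]; rows=[]
    n0=int(np.ceil(max(np.linalg.norm(tp-p)/(.05*maxs),(R.inv()*tR).magnitude()/(.12*maxs))-1e-6)); n=max(n,-(-n0//5)*5)
    for i in range(n):
        k=n-i; d=R.inv().apply(tp-p)/k/.05; w=(R.inv()*tR).as_rotvec()/k/.12
        d=np.clip(np.round(d,2),-1,1)+0.; w=np.clip(np.round(w,2),-1,1)+0.
        p=p+R.apply(d*.05); R=R*Ro.from_rotvec(w*.12)
        rows.append(" ".join(f"{v:g}" for v in [*d,*w,claw]))
    for i in range(0,n,5): print("; ".join(rows[i:i+5]))
    print("end err mm",np.round((tp-p)*1e3,2),"rad",round((R.inv()*tR).magnitude(),4)); return p,R
def bar(o=None,gz=.008):
    p,R,o=pose(); return p-R.apply([0,gz,0])
E
python3 - <<'E'
from pl import *
p,R,o=pose(); print(p,R.as_matrix().round(3),o["time_s"])
for s in(1,-1):
    print(s,"turn about world z to grasp",(tool(-.144,0,s)*R.inv()).as_rotvec().round(3))
E
```

```text
[0.25517125 0.51529305 0.24230532] [[ 0.444  0.    -0.896]
 [ 0.896 -0.     0.444]
 [-0.    -1.    -0.   ]] 1.4
1 turn about world z to grasp [ 0.    -0.    -2.826]
-1 turn about world z to grasp [0.    0.    0.316]
```

```bash
python3 - <<'E'
from pl import *
plan(np.array([.476,-.2834,.14]),tool(-.144,0,1),0.6)
E
```

```text
-0.49 0.08 -0.44 0 0.94 0 0.6; -0.44 0.08 -0.49 0 0.94 0 0.6; -0.38 0.08 -0.54 0 0.94 0 0.6; -0.32 0.08 -0.58 0 0.94 0 0.6; -0.25 0.08 -0.61 0 0.94 0 0.6
-0.18 0.08 -0.64 0 0.94 0 0.6; -0.11 0.08 -0.65 0 0.94 0 0.6; -0.03 0.08 -0.66 0 0.94 0 0.6; 0.04 0.08 -0.66 0 0.94 0 0.6; 0.11 0.08 -0.65 0 0.94 0 0.6
0.19 0.08 -0.64 0 0.94 0 0.6; 0.26 0.08 -0.61 0 0.94 0 0.6; 0.33 0.08 -0.58 0 0.94 0 0.6; 0.39 0.08 -0.54 0 0.94 0 0.6; 0.45 0.08 -0.49 0 0.94 0 0.6
0.5 0.08 -0.44 0 0.94 0 0.6; 0.54 0.09 -0.38 0 0.95 0 0.6; 0.58 0.08 -0.32 0 0.94 0 0.6; 0.62 0.09 -0.25 0 0.95 0 0.6; 0.64 0.08 -0.17 0 0.94 0 0.6
0.66 0.09 -0.1 0 0.95 0 0.6; 0.66 0.08 -0.03 0 0.94 0 0.6; 0.66 0.09 0.05 0 0.95 0 0.6; 0.65 0.08 0.12 0 0.94 0 0.6; 0.64 0.09 0.2 0 0.95 0 0.6
end err mm [-0.02  0.07  0.18] rad 0.0002
```

Request:
{"method": "apply_moves", "body": {"plan": "-0.49 0.08 -0.44 0 0.94 0 0.6; -0.44 0.08 -0.49 0 0.94 0 0.6; -0.38 0.08 -0.54 0 0.94 0 0.6; -0.32 0.08 -0.58 0 0.94 0 0.6; -0.25 0.08 -0.61 0 0.94 0 0.6"}}

```text
time_s: 1.9
eef_pos: [0.2993, 0.3551, 0.2222]
eef_rot: [0.681, -0.681, -0.19, 0.189]
wrist_force: [1.0, -0.4, 0.7]
opening: 0.599
```

Request:
{"method": "apply_moves", "body": {"plan": "-0.18 0.08 -0.64 0 0.94 0 0.6; -0.11 0.08 -0.65 0 0.94 0 0.6; -0.03 0.08 -0.66 0 0.94 0 0.6; 0.04 0.08 -0.66 0 0.94 0 0.6; 0.11 0.08 -0.65 0 0.94 0 0.6"}}

```text
time_s: 2.4
eef_pos: [0.3434, 0.1958, 0.2024]
eef_rot: [0.707, -0.707, 0.007, -0.008]
wrist_force: [0.0, -0.7, 0.8]
opening: 0.599
```

Request:
{"method": "apply_moves", "body": {"plan": "0.19 0.08 -0.64 0 0.94 0 0.6; 0.26 0.08 -0.61 0 0.94 0 0.6; 0.33 0.08 -0.58 0 0.94 0 0.6; 0.39 0.08 -0.54 0 0.94 0 0.6; 0.45 0.08 -0.49 0 0.94 0 0.6"}}

```text
time_s: 2.9
eef_pos: [0.3883, 0.0353, 0.1825]
eef_rot: [0.677, -0.677, 0.204, -0.205]
wrist_force: [1.5, 0.4, 0.5]
opening: 0.602
```

Request:
{"method": "apply_moves", "body": {"plan": "0.5 0.08 -0.44 0 0.94 0 0.6; 0.54 0.09 -0.38 0 0.95 0 0.6; 0.58 0.08 -0.32 0 0.94 0 0.6; 0.62 0.09 -0.25 0 0.95 0 0.6; 0.64 0.08 -0.17 0 0.94 0 0.6"}}

```text
time_s: 3.4
eef_pos: [0.432, -0.1249, 0.1613]
eef_rot: [0.593, -0.593, 0.385, -0.385]
wrist_force: [0.4, -0.9, -0.2]
opening: 0.596
```

Request:
{"method": "apply_moves", "body": {"plan": "0.66 0.09 -0.1 0 0.95 0 0.6; 0.66 0.08 -0.03 0 0.94 0 0.6; 0.66 0.09 0.05 0 0.95 0 0.6; 0.65 0.08 0.12 0 0.94 0 0.6; 0.64 0.09 0.2 0 0.95 0 0.6"}}

```text
time_s: 3.9
eef_pos: [0.4763, -0.2849, 0.1397]
eef_rot: [-0.461, 0.461, -0.536, 0.536]
wrist_force: [-0.2, 0.3, 0.2]
opening: 0.603
```

```bash
python3 - <<'E'
from pl import *
p,R,o=pose(); print(p,o["q"],o["opening"],o["wrist_force"],o["time_s"])
plan(np.array([.476,-.2834,.14]),tool(-.144,0,1),0.6)
plan(np.array([.476,-.2834,.038]),tool(-.144,0,1),0.6)
E
```

```text
[ 0.47627568 -0.28491975  0.13966585] [-7.53039317e-01  2.51251951e-01  1.74510430e+00  8.64536844e-05
  1.14496053e+00  9.66789624e-01] 0.6027654283358943 [-0.22834808  0.34099024  0.19333419] 3.9
-0.01 0 0 0 -0.01 0 0.6; 0 0 0 0 -0.01 0 0.6; -0.01 0 0 0 -0.01 0 0.6; 0 0 0 0 -0.01 0 0.6; -0.01 -0.01 -0.01 0 0 0 0.6
end err mm [ 0.   -0.04 -0.17] rad 0.0004
-0.01 0.41 0 0 -0.01 0 0.6; 0 0.41 0 0 -0.01 0 0.6; -0.01 0.4 0 0 -0.01 0 0.6; 0 0.41 -0.01 0 -0.01 0 0.6; -0.01 0.4 0 0 0 0 0.6
end err mm [-0.03 -0.02 -0.17] rad 0.0004
```

Request:
{"method": "apply_moves", "body": {"plan": "-0.01 0.41 0 0 -0.01 0 0.6; 0 0.41 0 0 -0.01 0 0.6; -0.01 0.4 0 0 -0.01 0 0.6; 0 0.41 -0.01 0 -0.01 0 0.6; -0.01 0.4 0 0 0 0 0.6"}}

```text
time_s: 4.4
eef_pos: [0.4757, -0.282, 0.0375]
eef_rot: [-0.464, 0.464, -0.534, 0.534]
wrist_force: [1.0, -0.2, 0.2]
opening: 0.601
```

Request:
{"method": "apply_moves", "body": {"plan": "0 0 0 0 0 0 0; 0 0 0 0 0 0 0; 0 0 0 0 0 0 0; 0 0 0 0 0 0 0; 0 0 0 0 0 0 0"}}

```text
time_s: 4.9
eef_pos: [0.4761, -0.2834, 0.0396]
eef_rot: [-0.464, 0.464, -0.533, 0.535]
wrist_force: [-2.0, -4.4, -1.6]
opening: 0.18
```

```bash
python3 - <<'E'
from pl import *
p,R,o=pose(); print(p,o["opening"],np.round(o["wrist_force"],1),np.round(o["torque"],2),o["time_s"])
for n,b,f in(("top",(370,150,480,255),5),("scene",(320,180,480,300),4)):
    im=ctrl.camera(n)[:,:,::-1]; overlay(n,im,[],b,f,f"pics/g_{n}.png")
E
```

```text
[ 0.47610709 -0.28336623  0.03957322] 0.1799802117875739 [-2.  -4.4 -1.6] [-0.77  0.4  -0.27] 4.9
```

View pics/g_scene.png

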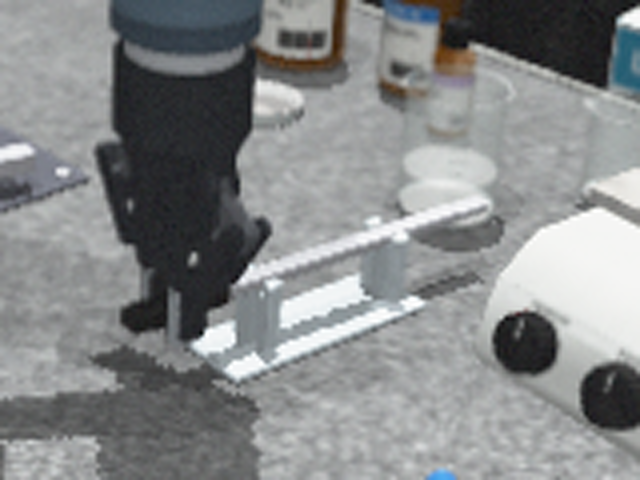

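The scene view shows the fingers closed on the black grip, around (175,325), and the bar still level on its posts. I'll lift straight up.

Request:
{"method": "apply_moves", "body": {"plan": "0 -0.2 0 0 0 0 0; 0 -0.4 0 0 0 0 0; 0 -0.6 0 0 0 0 0; 0 -0.6 0 0 0 0 0; 0 -0.6 0 0 0 0 0"}}

```text
time_s: 5.5
eef_pos: [0.4758, -0.2815, 0.1602]
eef_rot: [-0.464, 0.464, -0.533, 0.534]
wrist_force: [0.5, -1.0, -1.7]
opening: 0.172
```

```bash
python3 - <<'E'
from pl import *
p,R,o=pose(); print(p,o["opening"],np.round(o["wrist_force"],1),np.round(o["torque"],2),o["time_s"])
ims={n:ctrl.camera(n)[:,:,::-1] for n in("top","scene")}
g=bar(); yaw=-.144
for n,b,f in(("top",(380,130,480,260),4.5),("scene",(320,100,480,260),3.7)):
    cv2.imwrite(f"pics/l_{n}_raw.png",ims[n]); M=R.as_matrix(); d=M[:,2];n_=M[:,0];u=-M[:,1]
    P=lambda s,t,h:g+s*d+t*n_+h*u
    overlay(n,ims[n],[(np.array([P(-.033,.008,.006),P(.033,.008,.006),P(.033,-.008,.006),P(-.033,-.008,.006)]),(0,200,0)),(np.array([P(.033,.006,.004),P(.237,.006,.004),P(.237,-.006,.004),P(.033,-.006,.004)]),(0,0,255))],b,f,f"pics/l_{n}.png")
a=cv2.imread("pics/l_top.png");b=cv2.imread("pics/l_scene.png");print(a.shape,b.shape)
m=np.zeros((600,800,3),np.uint8); m[:a.shape[0],:400]=a[:600,:400];m[:b.shape[0],405:405+395]=b[:,100:495];cv2.imwrite("pics/l.png",m)
E
```

```text
[ 0.47577705 -0.28151255  0.16016353] 0.17171070232709065 [ 0.5 -1.  -1.7] [-0.01  0.17 -0.03] 5.5
(585, 450, 3) (592, 592, 3)
```

View pics/l.png

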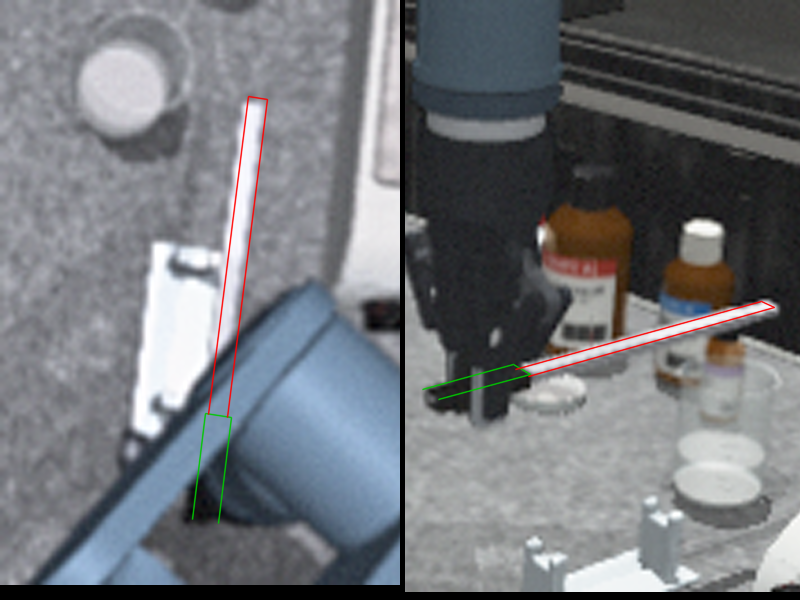

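```bash
cat >> pl.py <<'E'
FP=np.array([.546,.0655,1.511]); GZ=.0065
def tgt(tipx,z0,pitch,yawoff,tipy=None,along=0.):
    """bar through (0,0,z0) in frame (mm) with tip at frame x=tipx -> TCP pos, rot. 'along' m pullback"""
    R=tool(FP[2]+yawoff,pitch,1); d=R.as_matrix()[:,2]
    c=F(FP,[[0,0,z0]])[0]; s=tipx/1000/(np.cos(pitch)*np.cos(yawoff))
    g=c+d*(s-.237-along); return g+R.apply([0,GZ,0]),R
def state():
    """bar line in frame, mm assuming bar fixed in hand"""
    p,R,o=pose(); g=p-R.apply([0,GZ,0]); d=R.as_matrix()[:,2]
    c,s=np.cos(FP[2]),np.sin(FP[2]); A=np.array([[c,s,0],[-s,c,0],[0,0,1]])
    gf=A@(g-np.r_[FP[:2],0])*1e3; df=A@d
    t=gf+237*df; z=lambda x:(gf+df*(x-gf[0])/df[0])
    print("t",round(o["time_s"],2),"grip",gf.round(1),"tip",t.round(1),"pitch",round(-np.arcsin(df[2]),3),"yaw",round(np.arctan2(df[1],df[0]),3),"at0",z(0).round(1),"rod",z(40).round(1),"keep",z(-112).round(1))
    print("F",np.round(o["wrist_force"],1),"T",np.round(o["torque"],2),"open",round(o["opening"],3),"tcp",p.round(4))
E
python3 - <<'E'
from pl import *
state()
tp,tR=tgt(58,34,.38,.04,along=.08)
a=plan(tp+[0,0,.05],tR,0)
b=plan(tp,tR,0,cur=a)
E
```

```text
t 5.6 grip [-352.7   46.7  170.4] tip [-371.4 -189.6  172.4] pitch -0.008 yaw -1.65 at0 [   0.  4496.7  133.4] rod [  40.  5001.3  129.2] keep [-112.  3083.6  145.2]
F [ 0.8 -0.4 -1.6] T [-0.02  0.12  0.  ] open 0.174 tcp [ 0.4784 -0.2838  0.1639]
-0.16 -0.01 0.06 -0.16 -0.93 -0.17 0; -0.15 -0.02 0.08 -0.16 -0.93 -0.17 0; -0.14 -0.02 0.1 -0.16 -0.93 -0.17 0; -0.13 -0.03 0.11 -0.16 -0.93 -0.17 0; -0.11 -0.03 0.12 -0.16 -0.93 -0.17 0
-0.1 -0.03 0.13 -0.16 -0.93 -0.17 0; -0.08 -0.04 0.14 -0.16 -0.93 -0.17 0; -0.07 -0.04 0.15 -0.16 -0.93 -0.17 0; -0.05 -0.05 0.16 -0.16 -0.92 -0.17 0; -0.03 -0.05 0.16 -0.16 -0.93 -0.17 0
-0.01 -0.05 0.16 -0.16 -0.92 -0.18 0; 0.01 -0.06 0.16 -0.16 -0.93 -0.17 0; 0.03 -0.06 0.16 -0.16 -0.92 -0.18 0; 0.05 -0.06 0.15 -0.16 -0.93 -0.17 0; 0.07 -0.07 0.14 -0.17 -0.92 -0.18 0
end err mm [-0.14 -0.17  0.03] rad 0.0007
0 0.19 0.07 0 0 0 0; 0 0.18 0.07 0 0 0 0; 0 0.19 0.08 0 0 0 0; 0 0.18 0.07 0 0 0 0; 0 0.19 0.08 0 0 0 0
end err mm [-0.16 -0.07  0.08] rad 0.0007
```

Request:
{"method": "apply_moves", "body": {"plan": "-0.16 -0.01 0.06 -0.16 -0.93 -0.17 0; -0.15 -0.02 0.08 -0.16 -0.93 -0.17 0; -0.14 -0.02 0.1 -0.16 -0.93 -0.17 0; -0.13 -0.03 0.11 -0.16 -0.93 -0.17 0; -0.11 -0.03 0.12 -0.16 -0.93 -0.17 0"}}

```text
time_s: 6.1
eef_pos: [0.4966, -0.244, 0.1606]
eef_rot: [-0.544, 0.642, -0.385, 0.38]
wrist_force: [0.4, -0.3, -2.0]
opening: 0.176
```

Request:
{"method": "apply_moves", "body": {"plan": "-0.1 -0.03 0.13 -0.16 -0.93 -0.17 0; -0.08 -0.04 0.14 -0.16 -0.93 -0.17 0; -0.07 -0.04 0.15 -0.16 -0.93 -0.17 0; -0.05 -0.05 0.16 -0.16 -0.92 -0.17 0; -0.03 -0.05 0.16 -0.16 -0.93 -0.17 0"}}

```text
time_s: 6.6
eef_pos: [0.517, -0.207, 0.1631]
eef_rot: [-0.578, 0.765, -0.206, 0.197]
wrist_force: [-0.7, 0.7, -2.9]
opening: 0.178
```

Request:
{"method": "apply_moves", "body": {"plan": "-0.01 -0.05 0.16 -0.16 -0.92 -0.18 0; 0.01 -0.06 0.16 -0.16 -0.93 -0.17 0; 0.03 -0.06 0.16 -0.16 -0.92 -0.18 0; 0.05 -0.06 0.15 -0.16 -0.93 -0.17 0; 0.07 -0.07 0.14 -0.17 -0.92 -0.18 0"}}

```text
time_s: 7.1
eef_pos: [0.5386, -0.1703, 0.1659]
eef_rot: [-0.563, 0.826, -0.009, 0.0]
wrist_force: [-0.0, -0.6, -2.8]
opening: 0.171
```

```bash
cat >> pl.py <<'E'
def look(tag,bt=(230,170,380,270),bs=(220,90,380,250),ft=4,fs=3.7):
    p,R,o=pose(); g=p-R.apply([0,GZ,0]); M=R.as_matrix(); d=M[:,2];n_=M[:,0];u=-M[:,1]
    P=lambda s,t,h:g+s*d+t*n_+h*u
    L=[(np.array([P(-.033,.008,.006),P(.033,.008,.006),P(.033,-.008,.006),P(-.033,-.008,.006)]),(0,200,0)),(np.array([P(.033,.006,.004),P(.237,.006,.004),P(.237,-.006,.004),P(.033,-.006,.004)]),(0,0,255))]
    for n,b,f in(("top",bt,ft),("scene",bs,fs)):
        im=ctrl.camera(n)[:,:,::-1].copy(); cv2.imwrite(f"pics/{tag}_{n}_raw.png",im)
        overlay(n,im,L,b,f,f"pics/{tag}_{n}.png")
E
python3 - <<'E'
from pl import *
state(); look("a1")
tp,tR=tgt(58,34,.38,.04,along=.08)
b=plan(tp,tR,0)
E
```

```text
t 7.1 grip [-233.4   -6.6  171.9] tip [-13.1   4.   85.3] pitch 0.374 yaw 0.048 at0 [ 0.   4.6 80.2] rod [40.   6.6 64.5] keep [-112.    -0.8  124.2]
F [-0.  -0.6 -2.8] T [ 0.12 -0.03 -0.04] open 0.171 tcp [ 0.5386 -0.1703  0.1659]
0.01 0.17 0.05 -0.01 0.01 -0.01 0; 0.01 0.17 0.05 -0.01 0.01 -0.01 0; 0.02 0.16 0.05 -0.01 0.01 -0.01 0; 0.01 0.17 0.05 -0.01 0.01 -0.01 0; 0.01 0.16 0.05 -0.02 0.01 -0.02 0
end err mm [ 0.22 -0.04 -0.2 ] rad 0.0006
```

View pics/a1_top.png

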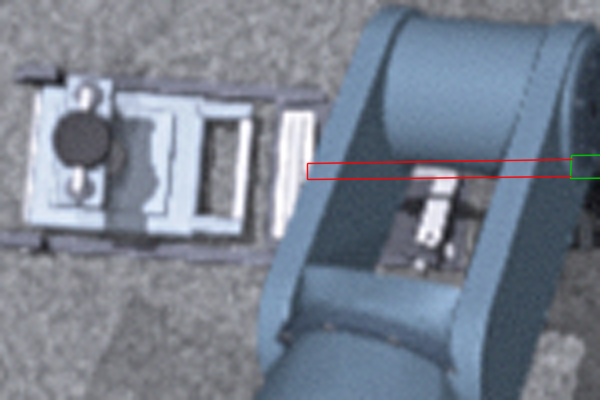

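View pics/a1_scene.png

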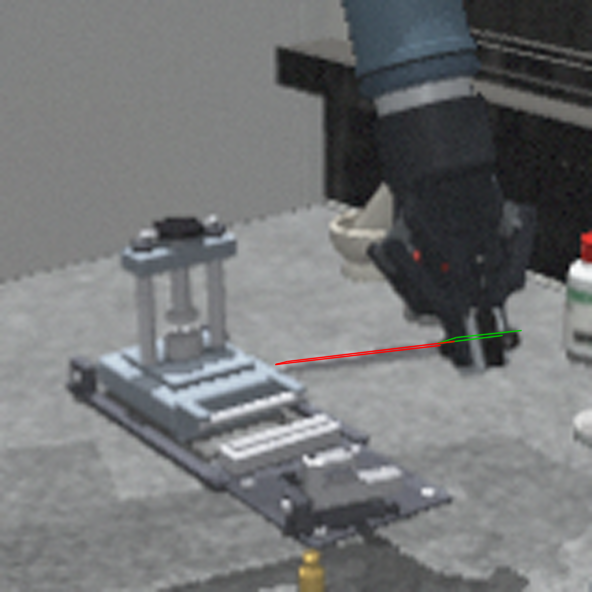

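The scene view has the bar on its overlay, with the tip near (277,362). The top view is mostly blocked by the arm. I'll descend to the pre-insertion pose.

Request:
{"method": "apply_moves", "body": {"plan": "0.01 0.17 0.05 -0.01 0.01 -0.01 0; 0.01 0.17 0.05 -0.01 0.01 -0.01 0; 0.02 0.16 0.05 -0.01 0.01 -0.01 0; 0.01 0.17 0.05 -0.01 0.01 -0.01 0; 0.01 0.16 0.05 -0.02 0.01 -0.02 0"}}

```text
time_s: 7.7
eef_pos: [0.5413, -0.1753, 0.1225]
eef_rot: [-0.56, 0.828, -0.01, 0.007]
wrist_force: [0.0, -0.7, -2.6]
opening: 0.175
```

```bash
python3 - <<'E'
from pl import *
state(); look("a2",bs=(220,110,380,250),fs=4)
tp,tR=tgt(58,34,.38,.04,along=.08)
b=plan(tp,tR,0)
tp,tR=tgt(58,34,.38,.04)
b=plan(tp,tR,0,n=10)
E
```

```text
t 7.7 grip [-238.2   -9.6  128.5] tip [-18.4  -1.9  40.3] pitch 0.381 yaw 0.035 at0 [ 0.  -1.2 33. ] rod [40.   0.2 16.9] keep [-112.    -5.2   77.9]
F [ 0.  -0.7 -2.6] T [0.15 0.04 0.01] open 0.175 tcp [ 0.5413 -0.1753  0.1225]
0 0 0.01 0 -0.01 0 0; 0 -0.01 0 0 0 -0.01 0; 0.01 0 0.01 0 -0.01 0 0; 0 -0.01 0 0 0 -0.01 0; 0.01 0 0.01 0.01 -0.01 0 0
end err mm [-0.25 -0.14  0.23] rad 0.0006
0 0 0.16 0 0 0 0; 0 0 0.16 0 0 0 0; 0 0 0.16 0 0 0 0; 0 0 0.16 0 0 0 0; 0 0 0.16 0 0 0 0
0 0 0.17 0 -0.01 0 0; 0 -0.01 0.16 0 0 -0.01 0; 0 0 0.17 0 -0.01 0 0; 0.01 -0.01 0.16 0 0 -0.01 0; 0 0 0.17 0.01 -0.01 0 0
end err mm [ 0.04 -0.12  0.28] rad 0.0006
```

View pics/a2_scene.png

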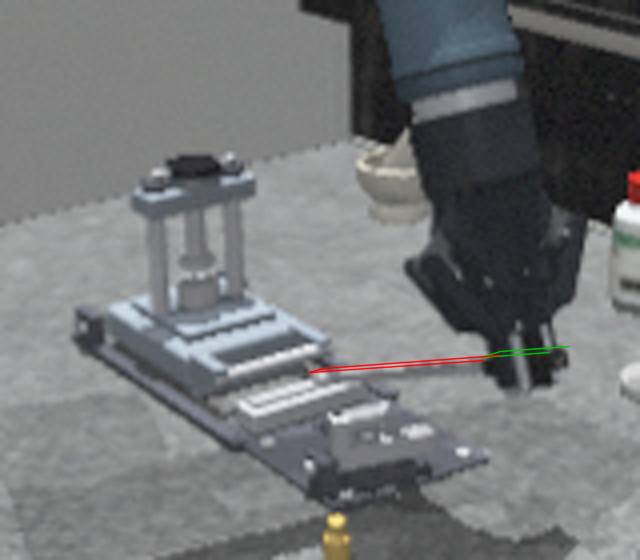

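Request:
{"method": "apply_moves", "body": {"plan": "0 -0.02 0.16 0 0 0 0; 0 0 0.16 0 0 0 0; 0 0 0.16 0 0 0 0; 0 0 0.16 0 0 0 0; 0 0 0.16 0 0 0 0"}}

```text
time_s: 8.3
eef_pos: [0.5426, -0.1365, 0.1096]
eef_rot: [-0.56, 0.828, -0.009, 0.007]
wrist_force: [0.3, 0.3, -2.5]
opening: 0.174
```

```bash
python3 - <<'E'
from pl import *
state(); look("a3",bs=(220,130,340,230),fs=6)
tp,tR=tgt(58,34,.38,.04)
b=plan(tp,tR,0)
E
```

```text
t 8.3 grip [-199.4   -8.6  115.7] tip [20.4 -0.6 27.4] pitch 0.382 yaw 0.036 at0 [ 0.  -1.3 35.6] rod [40.   0.1 19.5] keep [-112.    -5.4   80.6]
F [ 0.3  0.3 -2.5] T [0.19 0.03 0.02] open 0.174 tcp [ 0.5426 -0.1365  0.1096]
0 0.01 0.16 0 0 0 0; 0 0 0.16 0 0 0 0; 0 0.01 0.16 0 -0.01 0 0; 0 0 0.17 0 0 0 0; -0.01 0.01 0.16 0.01 -0.01 0 0
end err mm [0.21 0.13 0.  ] rad 0.0003
```

View pics/a3_scene.png

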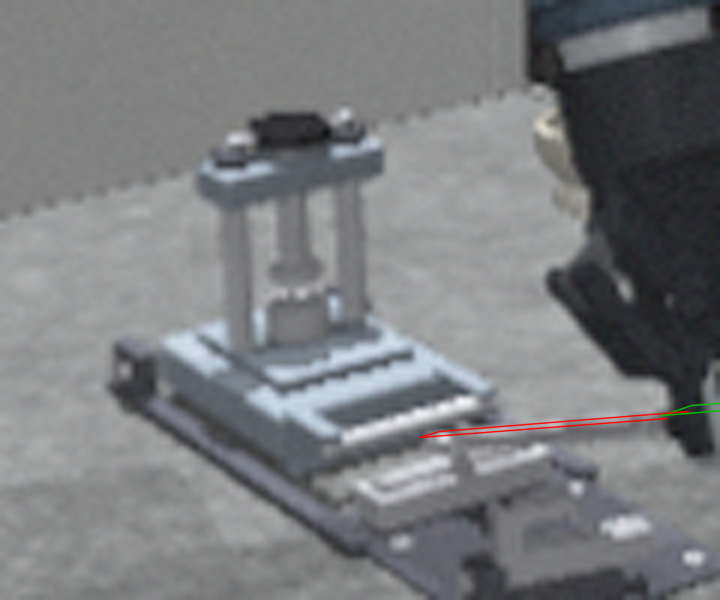

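The tip sits past the ridge at about (425,437), just short of the rod, and the wrist force is still near zero. I'll slide it under.

Request:
{"method": "apply_moves", "body": {"plan": "0 0.01 0.16 0 0 0 0; 0 0 0.16 0 0 0 0; 0 0.01 0.16 0 0 0 0; 0 0 0.16 0 0 0 0; 0 0 0.16 0 0 0 0"}}

```text
time_s: 8.9
eef_pos: [0.5433, -0.1, 0.0936]
eef_rot: [-0.56, 0.828, -0.009, 0.007]
wrist_force: [-0.0, 0.1, -1.8]
opening: 0.173
```

```bash
python3 - <<'E'
from pl import *
state(); look("a4",bs=(220,130,340,230),fs=6)
E
```

```text
t 8.9 grip [-162.9   -7.1   99.6] tip [56.9  0.8 11.4] pitch 0.382 yaw 0.036 at0 [ 0.  -1.2 34.2] rod [40.   0.2 18.2] keep [-112.    -5.3   79.2]
F [-0.   0.1 -1.8] T [ 0.15 -0.03 -0.06] open 0.173 tcp [ 0.5433 -0.1     0.0936]
```

View pics/a4_scene.png

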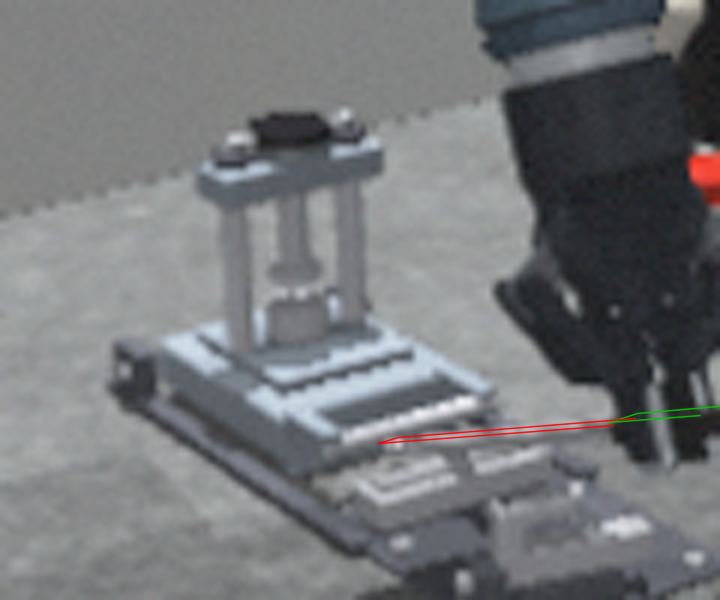

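View pics/a4_top.png

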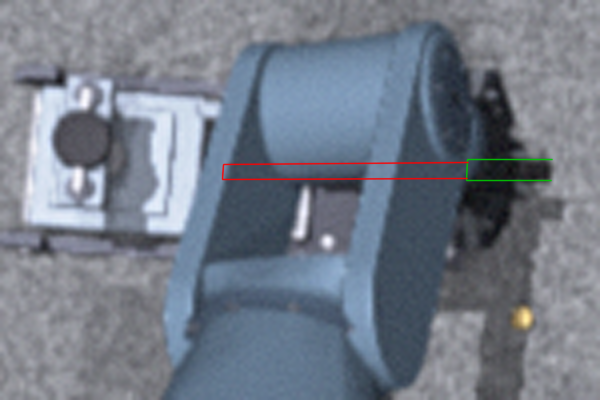

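Picture check: the bar runs over the ridge at about (455,455) and its tip disappears under the rod near (385,440). There's no contact force. Next I'll lever, following a pivot path about the ridge.

```bash
cat >> pl.py <<'E'
def lev(pitch,yaw=.036,s=61.,extra=0,cur=None,claw=0,n=5):
    z0=21+10/np.cos(pitch)+extra
    tp,tR=tgt(s*np.cos(pitch)*np.cos(yaw),z0,pitch,yaw); return plan(tp,tR,claw,n=n,cur=cur)
E
python3 - <<'E'
from pl import *
a=lev(.27,extra=.3); b=lev(.19,cur=a,n=10);b=lev(.11,cur=b,n=10)
E
```

```text
0 0.09 0.01 0.19 0 0 0; 0 0.09 0.01 0.18 0 0 0; -0.01 0.09 0 0.19 0 0 0; 0 0.08 0 0.18 0.01 0 0; -0.01 0.09 0 0.19 0 0.01 0
end err mm [0.01 0.06 0.23] rad 0.0005
0 0.03 0 0.07 0 0 0; 0 0.03 0 0.07 0 0 0; 0 0.03 0 0.07 0 0 0; 0 0.03 0 0.06 0 0 0; 0 0.03 0 0.07 0 0 0
0 0.03 0 0.06 0 0 0; 0 0.03 0 0.07 0 0 0; 0 0.03 0 0.06 0 0 0; 0 0.02 0.01 0.07 0 0 0; 0 0.03 0 0.06 0 0 0
end err mm [0.01 0.23 0.11] rad 0.0005
0 0.03 0 0.07 0 0 0; 0 0.03 0 0.07 0 0 0; 0 0.03 0 0.07 0 0 0; 0 0.03 0 0.07 0 0 0; 0 0.03 0 0.06 0 0 0
0 0.03 0 0.07 0 0 0; 0 0.03 0 0.06 0 0 0; 0 0.02 0.01 0.07 0 0 0; 0 0.03 0 0.06 0 0 0; 0 0.02 0.01 0.07 0 0 0
end err mm [ 0.   -0.18 -0.05] rad 0.0003
```

Request:
{"method": "apply_moves", "body": {"plan": "0 0.09 0.01 0.19 0 0 0; 0 0.09 0.01 0.18 0 0 0; -0.01 0.09 0 0.19 0 0 0; 0 0.08 0 0.18 0.01 0 0; -0.01 0.09 0 0.19 0 0.01 0"}}

```text
time_s: 9.5
eef_pos: [0.5423, -0.1075, 0.0726]
eef_rot: [-0.606, 0.795, -0.01, 0.008]
wrist_force: [0.2, 0.7, -0.8]
opening: 0.172
```

```bash
python3 -c "
from pl import *
state(); a=lev(.19,n=5)"
```

```text
t 9.5 grip [-171.2   -6.6   78.9] tip [57.2  1.2 16.1] pitch 0.268 yaw 0.034 at0 [ 0.  -0.8 31.8] rod [40.   0.6 20.8] keep [-112.    -4.6   62.6]
F [ 0.2  0.7 -0.8] T [ 0.08 -0.15 -0.04] open 0.172 tcp [ 0.5423 -0.1075  0.0726]
0 0.06 0.01 0.13 0 0 0; 0 0.06 0.01 0.13 0 0 0; 0 0.06 0.01 0.13 -0.01 0 0; 0 0.05 0.01 0.13 0 0 0; -0.01 0.06 0.01 0.13 -0.01 0.01 0
end err mm [ 0.03 -0.01  0.1 ] rad 0.0006
```

Request:
{"method": "apply_moves", "body": {"plan": "0 0.03 0 0.07 0 0 0; 0 0.03 0 0.07 0 0 0; 0 0.03 0 0.07 0 0 0; 0 0.03 0 0.06 0 0 0; 0 0.03 0 0.07 0 0 0"}}

```text
time_s: 10.0
eef_pos: [0.5427, -0.1092, 0.0661]
eef_rot: [-0.621, 0.783, -0.009, 0.008]
wrist_force: [-0.3, -1.3, 3.1]
opening: 0.175
```

Request:
{"method": "apply_moves", "body": {"plan": "0 0.03 0 0.06 0 0 0; 0 0.03 0 0.07 0 0 0; 0 0.03 0 0.06 0 0 0; 0 0.02 0.01 0.07 0 0 0; 0 0.03 0 0.06 0 0 0"}}

```text
time_s: 10.5
eef_pos: [0.5432, -0.1103, 0.06]
eef_rot: [-0.636, 0.771, -0.008, 0.009]
wrist_force: [-2.6, -0.9, 10.8]
opening: 0.171
```

```bash
python3 -c "
from pl import *
state(); a=lev(.11,n=10)"
```

```text
t 10.5 grip [-174.4   -7.6   66.3] tip [58.1  0.7 21.2] pitch 0.192 yaw 0.036 at0 [ 0.  -1.4 32.5] rod [40.   0.  24.7] keep [-112.    -5.4   54.2]
F [-2.6 -0.9 10.8] T [-0.54  0.44  0.01] open 0.171 tcp [ 0.5432 -0.1103  0.06  ]
0 0.03 0.01 0.07 0 0 0; 0 0.03 0.01 0.07 0 0 0; 0 0.03 0.01 0.07 0 0 0; 0 0.03 0 0.07 0 0 0; 0 0.03 0 0.07 0 0 0
-0.01 0.03 0.01 0.07 0 0 0; 0 0.03 0 0.07 0 0.01 0; -0.01 0.04 0 0.06 0 0 0; 0 0.03 0.01 0.07 0 0.01 0; -0.01 0.04 0 0.06 0 0 0
end err mm [0.13 0.14 0.19] rad 0.0004
```

Request:
{"method": "apply_moves", "body": {"plan": "0 0.03 0.01 0.07 0 0 0; 0 0.03 0 0.07 0 0 0; 0 0.03 0.01 0.07 0 0 0; 0 0.03 0 0.07 0 0 0; 0 0.03 0 0.07 0 0 0"}}

```text
time_s: 11.0
eef_pos: [0.5434, -0.1115, 0.0527]
eef_rot: [-0.652, 0.758, -0.008, 0.009]
wrist_force: [-2.8, -4.5, 9.9]
opening: 0.177
```

Request:
{"method": "apply_moves", "body": {"plan": "0 0.03 0.01 0.07 0 0 0; 0 0.03 0 0.07 0 0 0; 0 0.04 0 0.06 0 0 0; 0 0.03 0.01 0.07 0 0 0; 0 0.04 0 0.06 0 0 0"}}

```text
time_s: 11.5
eef_pos: [0.5436, -0.1125, 0.0445]
eef_rot: [-0.666, 0.746, -0.008, 0.009]
wrist_force: [-2.8, -7.1, 13.1]
opening: 0.176
```

```bash
python3 - <<'E'
from pl import *
state(); look("b1",bs=(220,130,340,230),fs=6)
E
```

```text
t 11.5 grip [-177.1   -8.2   51. ] tip [58.3  0.2 24.3] pitch 0.113 yaw 0.036 at0 [ 0.  -1.8 30.9] rod [40.  -0.4 26.4] keep [-112.    -5.9   43.6]
F [-2.8 -7.1 13.1] T [-1.37  0.78  0.13] open 0.176 tcp [ 0.5436 -0.1125  0.0445]
```

View pics/b1_scene.png

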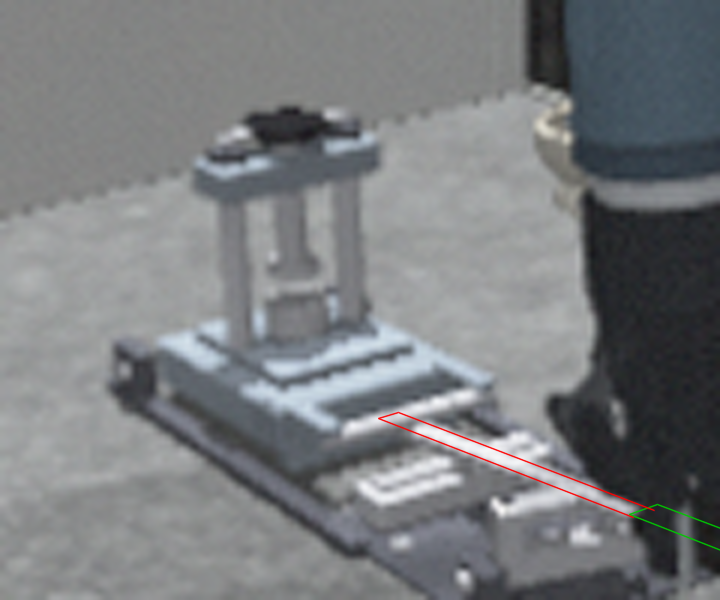

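The toe rod has visibly risen at about (410,410), and the bar lies over the ridge. Now I'll lower the handle slowly to feel for the ledge.

```bash
python3 -c "
from pl import *
a=lev(.09,n=5); a=lev(.075,n=5,cur=a)"
```

```text
-0.01 0.01 0.01 0.04 0 0.01 0; -0.01 0.02 0.01 0.04 0 0 0; 0 0.01 0.01 0.04 0 0.01 0; -0.01 0.02 0.01 0.03 0 0 0; 0 0.01 0.01 0.04 0 0.01 0
end err mm [-0.24  0.01 -0.12] rad 0.0008
0 0.01 0 0.02 0 0 0; 0 0.01 0 0.03 0 0 0; 0 0.01 0 0.02 0 0 0; 0 0.01 0 0.03 0 0 0; 0 0.02 0 0.02 0 0 0
end err mm [-0.24  0.14  0.22] rad 0.0006
```

Request:
{"method": "apply_moves", "body": {"plan": "0 0.02 0 0.045 0 0 0; 0 0.02 0 0.045 0 0 0; 0 0.02 0 0.045 0 0 0; 0 0.02 0 0.045 0 0 0; 0 0.02 0 0.045 0 0 0"}}

```text
time_s: 12.1
eef_pos: [0.5436, -0.1129, 0.0395]
eef_rot: [-0.676, 0.737, -0.007, 0.009]
wrist_force: [-3.3, -5.3, 11.9]
opening: 0.175
```

```bash
python3 -c "
from pl import *
state()"
```

```text
t 12.1 grip [-177.6   -8.2   45.9] tip [58.4  0.2 25.7] pitch 0.085 yaw 0.036 at0 [ 0.  -1.9 30.7] rod [40.  -0.4 27.3] keep [-112.    -5.9   40.3]
F [-3.3 -5.3 11.9] T [-1.25  0.72  0.15] open 0.175 tcp [ 0.5436 -0.1129  0.0395]
```

Request:
{"method": "apply_moves", "body": {"plan": "0 0 0 0 0 0 0; 0 0 0 0 0 0 0; 0 0 0 0 0 0 0; 0 0 0 0 0 0 0; 0 0 0 0 0 0 0"}}

```text
time_s: 12.6
eef_pos: [0.5435, -0.1129, 0.0394]
eef_rot: [-0.676, 0.737, -0.008, 0.009]
wrist_force: [-3.4, -7.0, 10.7]
opening: 0.169
```

```bash
python3 -c "
from pl import *
state()"
```

```text
t 12.6 grip [-177.6   -8.1   45.8] tip [58.3  0.3 25.6] pitch 0.086 yaw 0.036 at0 [ 0.  -1.8 30.6] rod [40.  -0.4 27.2] keep [-112.    -5.8   40.2]
F [-3.4 -7.  10.7] T [-1.27  0.66  0.14] open 0.169 tcp [ 0.5435 -0.1129  0.0394]
```

Request:
{"method": "apply_moves", "body": {"plan": "0 0.01 0 0.023 0 0 0; 0 0.01 0 0.023 0 0 0; 0 0.01 0 0.023 0 0 0; 0 0.01 0 0.023 0 0 0; 0 0.01 0 0.023 0 0 0"}}

```text
time_s: 13.1
eef_pos: [0.5436, -0.113, 0.0369]
eef_rot: [-0.681, 0.732, -0.007, 0.009]
wrist_force: [-3.4, -7.4, 12.5]
opening: 0.178
```

```bash
python3 -c "
from pl import *
state()"
```

```text
t 13.1 grip [-177.8   -8.2   43.4] tip [58.4  0.2 26.5] pitch 0.072 yaw 0.036 at0 [ 0.  -1.8 30.7] rod [40.  -0.4 27.8] keep [-112.    -5.9   38.7]
F [-3.4 -7.4 12.5] T [-1.14  0.65  0.15] open 0.178 tcp [ 0.5436 -0.113   0.0369]
```

Request:
{"method": "apply_moves", "body": {"plan": "0 0.01 0 0.023 0 0 0; 0 0.01 0 0.023 0 0 0; 0 0 0 0 0 0 0; 0 0 0 0 0 0 0; 0 0 0 0 0 0 0"}}

```text
time_s: 13.6
eef_pos: [0.5435, -0.113, 0.0359]
eef_rot: [-0.683, 0.73, -0.007, 0.009]
wrist_force: [-2.7, -6.3, 12.0]
opening: 0.171
```

```bash
python3 -c "
from pl import *
state()"
```

```text
t 13.6 grip [-177.9   -8.2   42.4] tip [58.4  0.3 26.7] pitch 0.066 yaw 0.036 at0 [ 0.  -1.8 30.6] rod [40.  -0.4 28. ] keep [-112.    -5.8   38. ]
F [-2.7 -6.3 12. ] T [-1.16  0.65  0.07] open 0.171 tcp [ 0.5435 -0.113   0.0359]
```

Request:
{"method": "apply_moves", "body": {"plan": "0 0.01 0 0.023 0 0 0; 0 0.01 0 0.023 0 0 0; 0 0.01 0 0.023 0 0 0; 0 0 0 0 0 0 0; 0 0 0 0 0 0 0"}}

```text
time_s: 14.1
eef_pos: [0.5436, -0.1131, 0.0344]
eef_rot: [-0.686, 0.727, -0.007, 0.01]
wrist_force: [-3.2, -7.4, 12.0]
opening: 0.177
```

Request:
{"method": "apply_moves", "body": {"plan": "0 0.01 0 0.023 0 0 0; 0 0.01 0 0.023 0 0 0; 0 0.01 0 0.023 0 0 0; 0 0 0 0 0 0 0; 0 0 0 0 0 0 0"}}

```text
time_s: 14.6
eef_pos: [0.5437, -0.1131, 0.0337]
eef_rot: [-0.689, 0.724, -0.007, 0.009]
wrist_force: [-8.2, -4.6, 19.4]
opening: 0.173
```

```bash
python3 -c "
from pl import *
state()"
```

```text
t 14.6 grip [-178.1   -8.3   40.2] tip [58.5  0.2 28.5] pitch 0.049 yaw 0.036 at0 [ 0.  -1.9 31.4] rod [40.  -0.5 29.4] keep [-112.    -5.9   36.9]
F [-8.2 -4.6 19.4] T [-1.03  1.18  0.18] open 0.173 tcp [ 0.5437 -0.1131  0.0337]
```

Contact with the ledge: Fz rose from 12 to 19 N at TCP z ≈ 0.034. That puts the ledge at about 32.7 mm, so the jaw is clamped roughly 2.5 to 3 mm high. I'll back off a little.

Request:
{"method": "apply_moves", "body": {"plan": "0 -0.02 0 -0.04 0 0 0; 0 -0.02 0 -0.04 0 0 0; 0 0 0 0 0 0 0; 0 0 0 0 0 0 0; 0 0 0 0 0 0 0"}}

```text
time_s: 15.1
eef_pos: [0.5436, -0.113, 0.0349]
eef_rot: [-0.686, 0.728, -0.007, 0.009]
wrist_force: [-4.1, -7.2, 11.4]
opening: 0.176
```

```bash
python3 -c "
from pl import *
state()
p,R,o=pose();print(p)"
```

```text
t 15.1 grip [-178.    -8.2   41.4] tip [58.4  0.3 27.4] pitch 0.059 yaw 0.036 at0 [ 0.  -1.8 30.9] rod [40.  -0.4 28.5] keep [-112.    -5.9   37.5]
F [-4.1 -7.2 11.4] T [-1.18  0.63  0.14] open 0.176 tcp [ 0.5436 -0.113   0.0349]
[ 0.54358519 -0.11304444  0.03493779]
```

```bash
python3 -c "
from pl import *
a=lev(.059,yaw=-.04,s=58.5,extra=-.1); a=lev(.059,yaw=-.11,s=58.5,extra=-.1,cur=a)"
```

```text
-0.06 0 0 0 0.13 0.01 0; -0.06 0 0 0 0.13 0.01 0; -0.06 0 0 0 0.12 0.02 0; -0.06 0 0 0 0.13 0.01 0; -0.07 0 0 0 0.12 0.02 0
end err mm [0.1  0.   0.06] rad 0.0003
-0.05 0 0 0 0.12 0.01 0; -0.05 0 0 0 0.12 0.01 0; -0.05 0 0 0 0.11 0 0; -0.05 0 0 0 0.12 0.01 0; -0.05 0 0 0 0.11 0 0
end err mm [0.11 0.08 0.05] rad 0.0006
```

Request:
{"method": "apply_moves", "body": {"plan": "-0.06 0 0 0 0.13 0.01 0; -0.06 0 0 0 0.13 0.01 0; -0.06 0 0 0 0.12 0.02 0; -0.06 0 0 0 0.13 0.01 0; -0.07 0 0 0 0.12 0.02 0"}}

```text
time_s: 15.6
eef_pos: [0.5303, -0.1123, 0.0357]
eef_rot: [-0.685, 0.727, -0.035, 0.036]
wrist_force: [1.4, -4.1, 9.9]
opening: 0.173
```

```bash
cat >> pl.py <<'E'
def ky():
    p,R,o=pose(); g=p-R.apply([0,GZ,0]); d=R.as_matrix()[:,2]
    c,s=np.cos(FP[2]),np.sin(FP[2]); A=np.array([[c,s,0],[-s,c,0],[0,0,1]])
    gf=A@(g-np.r_[FP[:2],0])*1e3; df=A@d; c,s=np.cos(-.23),np.sin(-.23); B=np.array([[c,s],[-s,c]])
    gk=B@(gf[:2]-[-112,26.5]); dk=B@df[:2]; print("keeper frame: grip",gk.round(1),"bar y at seat",round(gk[1]-dk[1]/dk[0]*gk[0],1),"rel yaw",round(np.arctan2(dk[1],dk[0]),3))
E
python3 -c "
from pl import *
state();ky()
a=lev(.059,yaw=-.10,s=58.5,extra=-.1)"
```

```text
t 15.6 grip [-178.     5.1   42.2] tip [58.4 -4.4 28.1] pitch 0.059 yaw -0.04 at0 [ 0.  -2.  31.6] rod [40.  -3.6 29.2] keep [-112.     2.4   38.3]
F [ 1.4 -4.1  9.9] T [-0.86 -0.33  0.51] open 0.173 tcp [ 0.5303 -0.1123  0.0357]
keeper frame: grip [-59.4 -35.9] bar y at seat -24.5 rel yaw 0.19
-0.05 0 0 0 0.1 0.01 0; -0.05 0 0 0 0.1 0.01 0; -0.05 0 0 0 0.1 0.02 0; -0.05 0.01 0 0 0.1 0.01 0; -0.06 0 0 0 0.1 0.02 0
end err mm [ 0.21 -0.11 -0.2 ] rad 0.0001
```

Request:
{"method": "apply_moves", "body": {"plan": "0 0.015 0 0 0 0 0; 0 0 0 0 0 0 0; 0 0 0 0 0 0 0; 0 0 0 0 0 0 0; 0 0 0 0 0 0 0"}}

```text
time_s: 16.1
eef_pos: [0.5293, -0.1122, 0.0346]
eef_rot: [-0.685, 0.727, -0.035, 0.035]
wrist_force: [-0.6, -5.3, 11.8]
opening: 0.174
```

```bash
python3 -c "
from pl import *
state();ky()
a=lev(.059,yaw=-.10,s=58.5,extra=-.1)"
```

```text
t 16.1 grip [-178.     6.1   41. ] tip [58.4 -3.3 27.1] pitch 0.059 yaw -0.04 at0 [ 0.  -1.  30.5] rod [40.  -2.6 28.2] keep [-112.     3.5   37.1]
F [-0.6 -5.3 11.8] T [-0.92  0.1   0.3 ] open 0.174 tcp [ 0.5293 -0.1122  0.0346]
keeper frame: grip [-59.6 -34.9] bar y at seat -23.4 rel yaw 0.19
-0.05 0 0 0 0.1 0.01 0; -0.05 0 0 0 0.1 0.01 0; -0.05 0 0 0 0.1 0.01 0; -0.04 0 0 0 0.1 0.01 0; -0.05 -0.01 0 0 0.1 0.01 0
end err mm [ 0.23 -0.1  -0.08] rad 0.0002
```

Request:
{"method": "apply_moves", "body": {"plan": "-0.03 0 0 0 0.06 0.01 0; -0.03 0 0 0 0.06 0 0; -0.03 0 0 0 0.06 0.01 0; -0.03 0 0 0 0.06 0 0; -0.03 0 0 0 0.06 0.01 0"}}

```text
time_s: 16.6
eef_pos: [0.5227, -0.1114, 0.0349]
eef_rot: [-0.684, 0.726, -0.048, 0.048]
wrist_force: [1.3, -5.1, 10.8]
opening: 0.176
```

```bash
python3 -c "
from pl import *
state();ky();look('c1',bs=(250,150,360,240),fs=6)"
```

```text
t 16.6 grip [-177.6   12.7   41.4] tip [58.3 -5.2 27.4] pitch 0.059 yaw -0.076 at0 [ 0.  -0.8 30.9] rod [40.  -3.9 28.5] keep [-112.     7.7   37.5]
F [ 1.3 -5.1 10.8] T [-0.88 -0.36  0.44] open 0.176 tcp [ 0.5227 -0.1114  0.0349]
keeper frame: grip [-60.7 -28.4] bar y at seat -19.0 rel yaw 0.154
```

View pics/c1_scene.png

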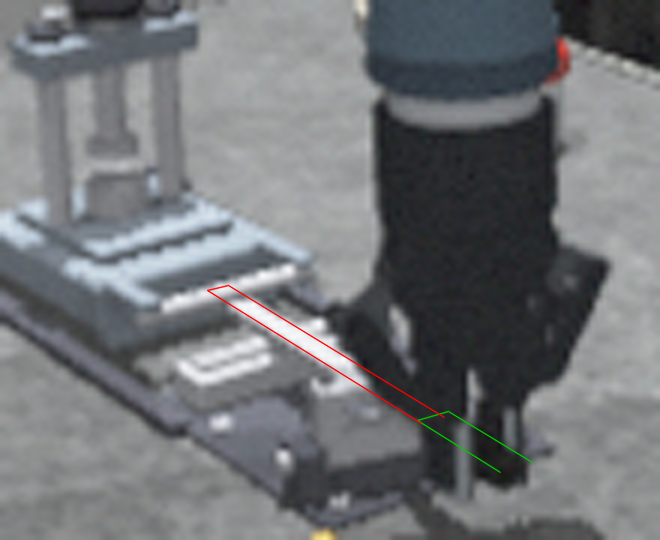

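The bar crosses right at the jaw's lip, around (355,370), with no sideways resistance yet.

Request:
{"method": "apply_moves", "body": {"plan": "-0.03 0 0 0 0.06 0.01 0; -0.03 0 0 0 0.06 0 0; -0.03 0 0 0 0.06 0.01 0; -0.03 0 0 0 0.06 0 0; -0.03 0 0 0 0.06 0.01 0"}}

```text
time_s: 17.2
eef_pos: [0.515, -0.1101, 0.0348]
eef_rot: [-0.683, 0.725, -0.062, 0.059]
wrist_force: [0.8, -4.0, 9.5]
opening: 0.172
```

```bash
python3 -c "
from pl import *
state();ky()"
```

```text
t 17.2 grip [-176.8   20.4   41.3] tip [58.3 -6.1 27.4] pitch 0.059 yaw -0.112 at0 [ 0.   0.5 30.8] rod [40.  -4.  28.4] keep [-112.    13.1   37.4]
F [ 0.8 -4.   9.5] T [-0.84 -0.23  0.31] open 0.172 tcp [ 0.515  -0.1101  0.0348]
keeper frame: grip [-61.7 -20.7] bar y at seat -13.4 rel yaw 0.118
```

Request:
{"method": "apply_moves", "body": {"plan": "-0.03 0.005 0 0 0.06 0.01 0; -0.03 0 0 0 0.06 0 0; -0.03 0 0 0 0.06 0.01 0; -0.03 0 0 0 0.06 0 0; -0.03 0 0 0 0.06 0.01 0"}}

```text
time_s: 17.7
eef_pos: [0.5076, -0.1087, 0.0345]
eef_rot: [-0.682, 0.724, -0.076, 0.071]
wrist_force: [1.5, -4.1, 11.3]
opening: 0.176
```

```bash
python3 -c "
from pl import *
state();ky()"
```

```text
t 17.7 grip [-175.8   27.8   41. ] tip [58.2 -7.2 27.2] pitch 0.059 yaw -0.148 at0 [ 0.   1.5 30.6] rod [40.  -4.4 28.2] keep [-112.    18.3   37.2]
F [ 1.5 -4.1 11.3] T [-0.74 -0.25  0.3 ] open 0.176 tcp [ 0.5076 -0.1087  0.0345]
keeper frame: grip [-62.4 -13.3] bar y at seat -8.2 rel yaw 0.082
```

Request:
{"method": "apply_moves", "body": {"plan": "-0.03 0 0 0 0.07 0.01 0; -0.03 0 0 0 0.07 0 0; -0.03 0 0 0 0.07 0.01 0; -0.03 0 0 0 0.07 0 0; -0.03 0 0 0 0.07 0.01 0"}}

```text
time_s: 18.2
eef_pos: [0.5001, -0.1069, 0.0345]
eef_rot: [-0.681, 0.722, -0.092, 0.085]
wrist_force: [1.1, -2.9, 11.5]
opening: 0.174
```

```bash
python3 -c "
from pl import *
state();ky()"
```

```text
t 18.2 grip [-174.4   35.5   41. ] tip [57.9 -9.3 27.1] pitch 0.059 yaw -0.19 at0 [ 0.   1.9 30.5] rod [40.  -5.8 28.1] keep [-112.    23.4   37.2]
F [ 1.1 -2.9 11.5] T [-0.68 -0.15  0.41] open 0.174 tcp [ 0.5001 -0.1069  0.0345]
keeper frame: grip [-62.8  -5.5] bar y at seat -3.0 rel yaw 0.04
```

Request:
{"method": "apply_moves", "body": {"plan": "-0.02 0 0 0 0.06 0 0; -0.02 0 0 0 0.06 0.01 0; -0.02 0 0 0 0.06 0 0; -0.02 0 0 0 0.06 0.01 0; -0.02 0 0 0 0.06 0 0"}}

```text
time_s: 18.7
eef_pos: [0.4949, -0.1054, 0.0344]
eef_rot: [-0.679, 0.72, -0.105, 0.096]
wrist_force: [-0.3, -3.0, 12.2]
opening: 0.175
```

```bash
python3 -c "
from pl import *
state();ky();look('c2',bs=(250,150,360,240),fs=6)"
```

```text
t 18.7 grip [-173.3   40.6   40.9] tip [ 57.3 -12.2  27. ] pitch 0.059 yaw -0.225 at0 [ 0.   0.9 30.4] rod [40.  -8.2 28. ] keep [-112.    26.6   37.2]
F [-0.3 -3.  12.2] T [-0.68 -0.02  0.73] open 0.175 tcp [ 0.4949 -0.1054  0.0344]
keeper frame: grip [-62.9  -0.2] bar y at seat 0.1 rel yaw 0.005
```

View pics/c2_scene.png

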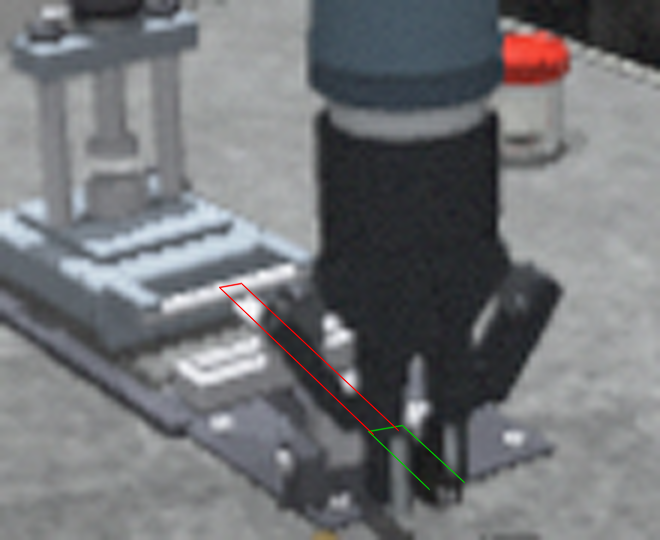

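View pics/c2_top.png

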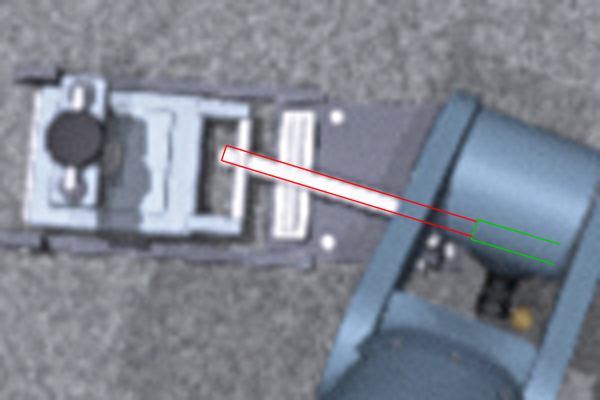

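Request:
{"method": "apply_moves", "body": {"plan": "-0.02 0 0 0 0.03 0 0; -0.02 0 0 0 0.03 0 0; -0.02 0 0 0 0.03 0 0; 0 0 0 0 0 0 0; 0 0 0 0 0 0 0"}}

```text
time_s: 19.3
eef_pos: [0.492, -0.1046, 0.0344]
eef_rot: [-0.679, 0.719, -0.108, 0.1]
wrist_force: [-0.4, -3.1, 11.8]
opening: 0.174
```

```bash
python3 -c "
from pl import *
state();ky()"
```

```text
t 19.3 grip [-172.6   43.6   40.9] tip [ 57.4 -11.8  27. ] pitch 0.059 yaw -0.236 at0 [ 0.   2.  30.5] rod [40.  -7.6 28. ] keep [-112.    29.    37.2]
F [-0.4 -3.1 11.8] T [-0.7  -0.01  0.5 ] open 0.174 tcp [ 0.492  -0.1046  0.0344]
keeper frame: grip [-62.9   2.8] bar y at seat 2.4 rel yaw -0.006
```

Request:
{"method": "apply_moves", "body": {"plan": "-0.02 0 0 0 0.02 0 0; -0.02 0 0 0 0.02 0 0; -0.02 0 0 0 0.02 0 0; 0 0 0 0 0 0 0; 0 0 0 0 0 0 0"}}

```text
time_s: 19.8
eef_pos: [0.4903, -0.104, 0.0346]
eef_rot: [-0.678, 0.719, -0.11, 0.104]
wrist_force: [4.0, -4.3, 7.9]
opening: 0.172
```

```bash
python3 -c "
from pl import *
state();ky()"
```

```text
t 19.8 grip [-172.2   45.3   41.1] tip [ 57.4 -11.8  27.2] pitch 0.059 yaw -0.244 at0 [ 0.   2.5 30.7] rod [40.  -7.5 28.3] keep [-112.    30.4   37.5]
F [ 4.  -4.3  7.9] T [-0.72 -0.61  0.48] open 0.172 tcp [ 0.4903 -0.104   0.0346]
keeper frame: grip [-62.9   4.6] bar y at seat 3.7 rel yaw -0.014
```

The back wall touches at an estimated y ≈ 3.3 mm, where the true value must be about 5.5. I'll back off about 4.5 mm, to the middle of the slot.

Request:
{"method": "apply_moves", "body": {"plan": "0.03 0 0 0 -0.03 0 0; 0.03 0 0 0 -0.03 0 0; 0.03 0 0 0 -0.02 0 0; 0 0 0 0 0 0 0; 0 0 0 0 0 0 0"}}

```text
time_s: 20.3
eef_pos: [0.4918, -0.1045, 0.0341]
eef_rot: [-0.679, 0.719, -0.109, 0.098]
wrist_force: [-5.4, -2.7, 16.5]
opening: 0.178
```

```bash
python3 -c "
from pl import *
state();ky()"
```

```text
t 20.3 grip [-172.6   43.8   40.6] tip [ 57.6 -11.1  26.7] pitch 0.059 yaw -0.234 at0 [ 0.   2.7 30.2] rod [40.  -6.9 27.7] keep [-112.    29.3   36.9]
F [-5.4 -2.7 16.5] T [-0.49  0.99  0.32] open 0.178 tcp [ 0.4918 -0.1045  0.0341]
keeper frame: grip [-62.9   3. ] bar y at seat 2.8 rel yaw -0.004
```

Request:
{"method": "apply_moves", "body": {"plan": "0 -0.02 0 -0.04 0 0 0; 0 -0.02 0 -0.04 0 0 0; 0 -0.02 0 -0.045 0 0 0; 0 0 0 0 0 0 0; 0 0 0 0 0 0 0"}}

```text
time_s: 20.8
eef_pos: [0.492, -0.1045, 0.0367]
eef_rot: [-0.674, 0.725, -0.11, 0.097]
wrist_force: [-3.9, -4.3, 11.0]
opening: 0.174
```

```bash
python3 -c "
from pl import *
state();ky()"
```

```text
t 20.8 grip [-172.4   43.6   43.2] tip [ 57.5 -11.2  25.7] pitch 0.074 yaw -0.234 at0 [ 0.   2.5 30.1] rod [40. -7. 27.] keep [-112.    29.2   38.6]
F [-3.9 -4.3 11. ] T [-0.69  0.63  0.43] open 0.174 tcp [ 0.492  -0.1045  0.0367]
keeper frame: grip [-62.7   2.9] bar y at seat 2.6 rel yaw -0.004
```

Request:
{"method": "apply_moves", "body": {"plan": "0 -0.02 0 -0.045 0 0 0; 0 -0.02 0 -0.045 0 0 0; 0 -0.02 0 -0.045 0 0 0; 0 0 0 0 0 0 0; 0 0 0 0 0 0 0"}}

```text
time_s: 21.3
eef_pos: [0.492, -0.1043, 0.0397]
eef_rot: [-0.668, 0.73, -0.11, 0.096]
wrist_force: [-4.1, -4.6, 11.3]
opening: 0.18
```

Request:
{"method": "apply_moves", "body": {"plan": "0 -0.02 0 -0.045 0 0 0; 0 -0.01 0 -0.02 0 0 0; 0 0 0 0 0 0 0; 0 0 0 0 0 0 0; 0 0 0 0 0 0 0"}}

```text
time_s: 21.8
eef_pos: [0.492, -0.1042, 0.0412]
eef_rot: [-0.665, 0.733, -0.111, 0.096]
wrist_force: [-4.1, -3.4, 11.0]
opening: 0.171
```

```bash
python3 -c "
from pl import *
state();ky()"
```

```text
t 21.8 grip [-172.    43.5   47.6] tip [ 57.5 -11.1  24.4] pitch 0.098 yaw -0.234 at0 [ 0.   2.6 30.2] rod [40.  -6.9 26.2] keep [-112.    29.2   41.6]
F [-4.1 -3.4 11. ] T [-0.83  0.67  0.42] open 0.171 tcp [ 0.492  -0.1042  0.0412]
keeper frame: grip [-62.3   2.9] bar y at seat 2.7 rel yaw -0.004
```

Request:
{"method": "apply_moves", "body": {"plan": "0 -0.01 0 -0.02 0 0 0; 0 -0.01 0 -0.02 0 0 0; 0 0 0 0 0 0 0; 0 0 0 0 0 0 0; 0 0 0 0 0 0 0"}}

```text
time_s: 22.3
eef_pos: [0.492, -0.1041, 0.042]
eef_rot: [-0.663, 0.734, -0.111, 0.096]
wrist_force: [-3.1, -4.7, 9.9]
opening: 0.173
```

Request:
{"method": "apply_moves", "body": {"plan": "0 -0.01 0 -0.02 0 0 0; 0 -0.01 0 -0.02 0 0 0; 0 0 0 0 0 0 0; 0 0 0 0 0 0 0; 0 0 0 0 0 0 0"}}

```text
time_s: 22.8
eef_pos: [0.4919, -0.1041, 0.0424]
eef_rot: [-0.661, 0.736, -0.111, 0.095]
wrist_force: [-1.4, -6.4, 3.2]
opening: 0.175
```

```bash
python3 -c "
from pl import *
state();ky()"
```

```text
t 22.8 grip [-171.8   43.7   48.8] tip [ 57.4 -10.9  23.4] pitch 0.108 yaw -0.234 at0 [ 0.   2.8 29.8] rod [40.  -6.8 25.3] keep [-112.    29.4   42.2]
F [-1.4 -6.4  3.2] T [-0.96  0.21  0.42] open 0.175 tcp [ 0.4919 -0.1041  0.0424]
keeper frame: grip [-62.1   3.1] bar y at seat 2.8 rel yaw -0.004
```

Fz drops at a grip height of about 49 mm, which is the predicted roof contact. The bar rose about 5.5 mm at the keeper, so it's behind the lip. I'll unload the last few newtons, then open.

Request:
{"method": "apply_moves", "body": {"plan": "0 -0.01 0 0 0 0 0; 0 0 -0.01 0 0 0 0; 0 0 0 0 0 0 0; 0 0 0 0 0 0 0; 0 0 0 0 0 0 0"}}

```text
time_s: 23.3
eef_pos: [0.4919, -0.104, 0.0425]
eef_rot: [-0.662, 0.735, -0.112, 0.095]
wrist_force: [1.1, -6.0, -1.0]
opening: 0.175
```

```bash
python3 -c "
from pl import *
state();ky();look('d1',bs=(250,150,360,240),fs=6)"
```

```text
t 23.3 grip [-171.8   43.7   49. ] tip [ 57.4 -10.9  23.7] pitch 0.107 yaw -0.234 at0 [ 0.   2.7 30.1] rod [40.  -6.8 25.7] keep [-112.    29.4   42.4]
F [ 1.1 -6.  -1. ] T [-0.8  -0.26  0.46] open 0.175 tcp [ 0.4919 -0.104   0.0425]
keeper frame: grip [-62.2   3.1] bar y at seat 2.9 rel yaw -0.004
```

View pics/d1_top.png

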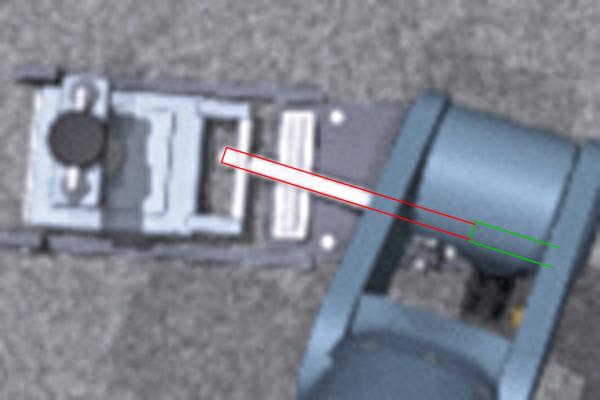

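View pics/d1_scene.png

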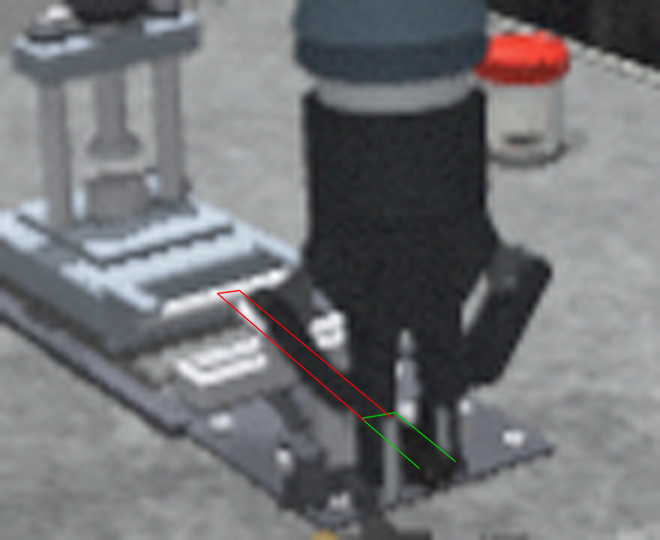

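```bash
python3 -c "
from pl import *
w=back('top',(360.5,249),.02);p,R,o=pose();print(w,R.inv().apply(w-p)*1e3)"
```

```text
[ 0.43841456 -0.11327953  0.02      ] [-48.32870112  25.34732266 -21.73709845]
```

Request:
{"method": "apply_moves", "body": {"plan": "0 0 0 0 0 0 0.2; 0 0 0 0 0 0 0.25; 0 0 0 0 0 0 0.3; 0 0 0 0 0 0 0.35; 0 0 0 0 0 0 0.35"}}

```text
time_s: 23.9
eef_pos: [0.4909, -0.103, 0.0422]
eef_rot: [-0.662, 0.735, -0.113, 0.095]
wrist_force: [-0.2, 0.1, 1.3]
opening: 0.348
```

```bash
python3 -c "
from pl import *
state();look('d2',bs=(250,150,360,240),fs=6)"
```

```text
t 23.9 grip [-170.9   44.7   48.6] tip [ 58.3 -10.1  23.6] pitch 0.106 yaw -0.235 at0 [ 0.   3.8 30. ] rod [40.  -5.7 25.6] keep [-112.    30.6   42.2]
F [-0.2  0.1  1.3] T [-0.02 -0.02  0.01] open 0.348 tcp [ 0.4909 -0.103   0.0422]
```

View pics/d2_scene.png

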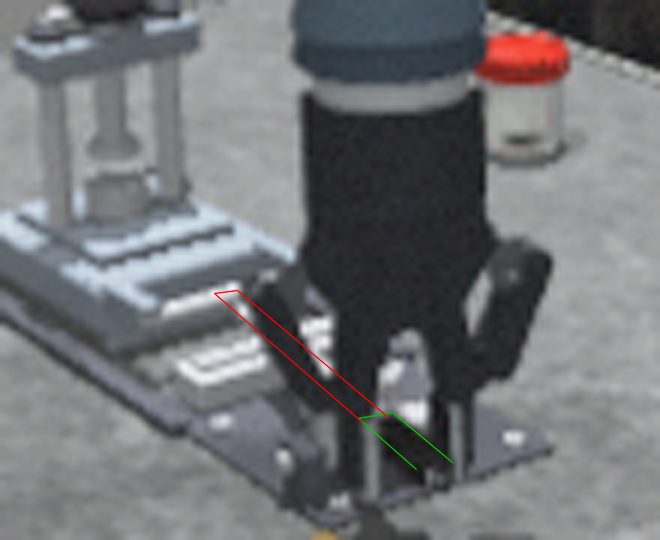

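The fingers are open and the bar stays put at about (390,440). I'll retreat straight up.

Request:
{"method": "apply_moves", "body": {"plan": "0 -0.1 0 0 0 0 0.35; 0 -0.2 0 0 0 0 0.35; 0 -0.4 0 0 0 0 0.35; 0 -0.6 0 0 0 0 0.35; 0 -0.6 0 0 0 0 0.35"}}

```text
time_s: 24.5
eef_pos: [0.4947, -0.0937, 0.1383]
eef_rot: [-0.662, 0.735, -0.113, 0.095]
wrist_force: [-0.1, -0.7, -0.2]
opening: 0.355
```

Request:
{"method": "apply_moves", "body": {"plan": "0 -0.6 -0.5 0 0 0 0.35; 0 -0.6 -0.5 0 0 0 0.35; 0 -0.5 -0.8 0 0 0 0.35; 0 -0.3 -0.8 0 0 0 0.35; 0 0 -0.8 0 0 0 0.35"}}

```text
time_s: 25.0
eef_pos: [0.4505, -0.2477, 0.2586]
eef_rot: [-0.661, 0.736, -0.11, 0.097]
wrist_force: [1.5, -0.2, 0.2]
opening: 0.35
```

Request:
{"method": "apply_moves", "body": {"plan": "-0.3 0 -0.8 0 0 0 0.35; -0.3 0 -0.8 0 0 0 0.35; 0 0 -0.8 0 0 0 0.35; 0 0 0 0 0 0 0.35; 0 0 0 0 0 0 0.35"}}

```text
time_s: 25.5
eef_pos: [0.3859, -0.3518, 0.2679]
eef_rot: [-0.662, 0.735, -0.113, 0.096]
wrist_force: [-0.7, 0.9, -0.2]
opening: 0.35
```

```bash
python3 - <<'E'
from pl import *
p,R,o=pose();print(p,np.round(o["wrist_force"],1),o["time_s"])
b={"top":((230,180,380,270),5),"scene":((225,130,355,245),5)}
for n in b:
    im=ctrl.camera(n)[:,:,::-1].copy(); overlay(n,im,[],*b[n],f"pics/e_{n}.png"); cv2.imwrite(f"pics/e_{n}_raw.png",im)
    for t in("bar_grip","bar_tip","weight"): print(n,t,[(np.round(r["point"],4).tolist(),round(r["score"],2)) for r in ctrl.recognise(n,t)[:2]])
E
```

```text
[ 0.3859181  -0.35177669  0.267865  ] [-0.7  0.9 -0.2] 25.5
top bar_grip [([0.5172, -0.0222, 0.0417], 0.88)]
top bar_tip [([0.52, -0.0125, 0.0427], 0.78)]
top weight [([0.5751, -0.2949, 0.0055], 0.52)]
scene bar_grip [([0.5015, -0.0765, 0.0505], 0.57), ([0.5445, 0.1972, 0.0482], 0.57)]
scene bar_tip [([0.4937, -0.0775, 0.0519], 0.67)]
scene weight [([0.4346, -0.1148, 0.019], 0.46)]
```

View pics/e_top.png

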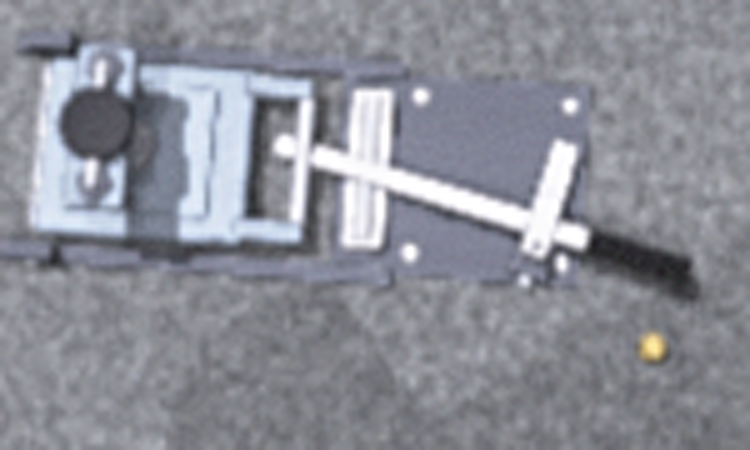

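View pics/e_scene.png

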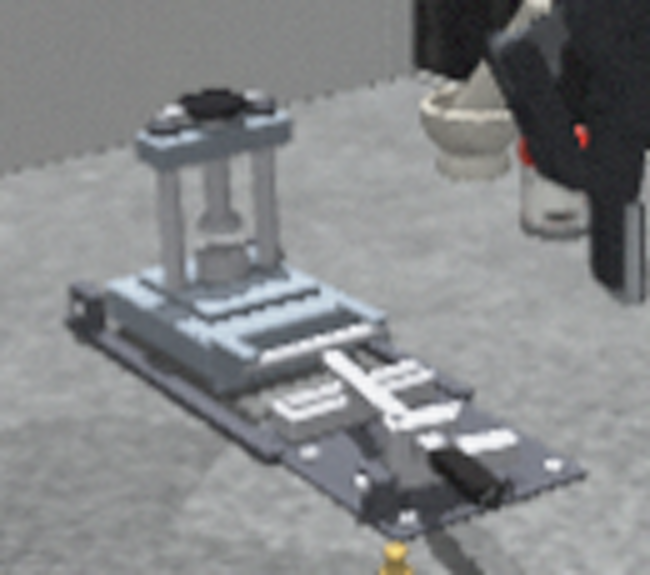

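Both pictures show the bar locked. It passes under the keeper roof (top view, about (545,220)) and over the ridge, and its tip sticks out past the rod at (280,145). The arm is clear and the brass weight hasn't moved. Handing in.

```bash
python3 -c "
from bench import ctrl
print(ctrl.hand_in(), ctrl.get_obs()['time_s'])"
```

```text
the job is handed in; nothing more can be done
the job is handed in; nothing more can be done
```

I levered the press up with the pry bar, locked the bar behind the keeper's lip, released it, and handed the job in at about 26 s. The hand-in gives no verdict.

**What I did**
1. I took the bar from its rack, pitched it tip-down, and slid the tip over the fulcrum and under the toe rod, about 57 mm ahead of the ridge. There was no contact force on the way in.
2. I levered the front of the press up, which took about 12 N at the grip.
3. I felt for the keeper's ledge and found it about 2.5 to 3 mm higher than nominal.
4. I backed off slightly and swung the handle in under the lip until it lightly touched the back wall (4 to 5 N).
5. I eased the bar up about 5.5 mm at the keeper until it met the roof, then opened the fingers and moved the arm away.

**Last checks**
- **Roof contact:** it came at a grip height of about 49 mm, as predicted, so the bar is behind the lip.
- **Pictures:** after I let go, both cameras showed the bar under the keeper's roof and over the ridge. Its tip stuck out past the still-raised toe rod, and the arm was clear.
- **Bystanders:** the brass weight had not moved. I did not check the die base or petri dish again, but the arm never went near them.

**What disagreed or is not certain**
- **Bar position:** the back wall came about 2 mm earlier than my camera estimate, which is within the calibration error. When I backed off 4.5 mm, the bar only moved about 1.6 mm, so it sits near the back-wall side of the slot, still inside the allowed band.
- **Recognition:** the networks' last readings of the bar's tip and grip, and one of the weight, were clearly wrong. I relied on the pictures and forces instead.
- **Tilt and keeper force:** I could not measure either directly. From the lever geometry I estimate a tilt of about 0.035 rad, and a peak on the keeper of about 20 N while I was handling the bar.

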